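# Load the banding wheel and set its rim brake

### The job

Get the bench turntable ready for decorating: put the eight-sided clay tumbler upside down over the wooden chuck in the middle of the wheel, its rim all the way down on the wheel, setting it down rather than dropping it, and let go of it. Then set the rim brake with the winged thumbscrew: turn it clockwise until it seats, back it off a quarter turn, and finish still gripping the wings at that setting, so that a colleague can tighten the lock nut. Leave the bowl, the mug and the jar where they are.

Things in the scene. Friction and masses are not known exactly. Their poses are not given: they have to be found in the camera images.
- turntable: Fixed dark base of a bench turntable, 160 mm across. Origin on the table under the spindle; z up. On its -y side stands a bracket: post 130 mm from the spindle (26 x 16 mm, 93 mm tall), with an arm reaching in over the wheel's rim that carries the vertical thumbscrew, 100 mm from the spindle; the arm is 15 mm thick, its upper face 93 mm above the table.
- chuck_foot (a point): Centre of the wheel's upper face, 60 mm above the table, on the spindle. The wheel is a grey metal disc 220 mm across that turns freely with slight drag (its x and y axes turn with it). From here a wooden chuck rises: a round plug 44 mm across and 18 mm high, then tapering to 20 mm at 52 mm, rounded tip at 55 mm.
- chuck_tip (a point): Tip of the wooden chuck, 55 mm above chuck_foot.
- tumbler: Loose straight eight-sided tumbler of bare fired clay, 58 mm across flats, 88 mm tall, about 0.24 kg; walls 5 mm, 48 mm across flats inside, floor 6 mm. Origin: centre of the closed foot; z points to the open mouth, x and y are square to flats; centre of mass 40 mm up z. It starts lying on a flat on the ware board, z level and roughly along +y (mouth to the robot's left), two flats upright.
- tumbler_mouth (a point): Centre of the tumbler's open mouth, 88 mm from the foot's centre along the tumbler's z axis. Tumbler home on the chuck: this point meets chuck_foot, the tumbler's z axis straight down.
- ware_board: Fixed plywood ware board, 150 x 200 x 18 mm, under the tumbler. Origin: centre of its underside.
- thumbscrew (a joint): Angle of the thumbscrew in rad. 0: seated (brake shoe hard on the wheel's rim, a dead stop). Negative: backed off. Turning clockwise seen from above makes it grow towards 0; a quarter turn back from the seat reads -1.57. Starts between -3.0 and -1.2. Turning takes about 0.05 Nm; it stays where it is left. Thread: 1.25 mm down per turn.
- wing (a point): Middle of the thumbscrew's wings, on the vertical screw axis, 124 mm above the table: the place to pinch. The wings are one upright steel bar 44 mm long (this point's x axis), 9 mm thick (y) and 26 mm high, from 14 mm below this point to 12 mm above; turns with the screw (z up). Below: an 18 mm round collar, to 22 mm under this point, the brass lock nut, and the bracket arm 31 mm under it.
- brake_shoe: Small round brake shoe, 20 mm across, on the lower end of the thumbscrew, which it carries; origin in its underside on the screw axis, at the height of the wheel's face when seated. It moves up and down with the screw without turning.
- carved_bowl: Bystander: dark grey clay bowl, 110 mm across, 50 mm tall, origin under its centre. Leave alone.
- mug: Bystander: tan mug with a handle, 76 mm across, 85 mm tall, origin under its centre. Leave alone.
- slip_jar: Bystander: clear jar with a white cap, 68 mm across, 85 mm tall, origin under its centre. Leave alone.
Mind the look-alikes: they are no part of the job. Leave any pink or yellow look-alike of the tumbler alone.

How it is judged:
By the outcome, as a careful person would: the job done as asked, in the order asked, and still so for the second after the job is handed in, while the arm keeps its last pose, push and grip.
It also fails if it takes over 64 s, if anything falls off the work surface, if the arm or the gripper's body presses on something with over 40 N, if the wrist force passes 120 N, or if a joint passes its speed limit or range.

### The arm

A 7-joint arm with a two-finger parallel gripper is mounted at the origin on the work surface. World frame = base frame: x ahead of the robot, y to its left, z up, the work surface at z = 0. Lengths are in m, angles in rad, forces in N, time in s.
With the tool pointing down it reaches from about 0.425 to 0.925 m from the base axis. Payload 6.8 kg.
Tool frame: the origin (TCP) lies on the front face of the gripper's body, between the roots of the fingers; the fingertips stand 73 mm ahead of it and the grasp point (between the pads) lies 54 mm ahead of it; z points along the fingers, y is the line along which they close (so a half turn about z gives the same grasp; the last joint's range is limited). The gripper opens to 85 mm and grips with 20 to 120 N. Pads are 22 mm wide; open, the fingers measure 114 mm over their backs; the gripper's body (76 mm by 85 mm) begins 54 mm behind the grasp point. The pads swing forward as they close: fully open they stand 13 mm farther back than shut.
Start: joints at [-1.317, 0.477, 0.022, 1.555, -0.011, 1.109, -0.083], TCP at [0.239, 0.631, 0.304] pointing down, gripper open.
Joint ranges: [-2.96, 2.96], [-0.34, 2.1], [-1.41, 1.46], [0.24, 2.44], [-1.37, 4.51], [0.17, 1.92], [-2.96, 2.96]. Speed limits (rad/s): [2.39, 2.39, 3.14, 3.14, 3.14, 3.14, 3.14].

### API

Orientations are given as a unit quaternion [w, x, y, z].
In Python, from station import bot, optics gives the robot as it stands.
- The arm moves only by the tool drive_tool, never from a script. Its argument "deltas" is a list of rows, each an object with "gripper": the closure in counts, from 0 (fully open) to 255 (shut); "offset": the shift along the tool's x, y, z in units of 1000 mm (1.0 is 1000 mm), a list of three; "angular": the turn, a rotation vector about the tool's x, y, z in units of 45 degrees (1.0 is 45 degrees), a list of three. In form: [{"gripper": gripper, "offset": [dx, dy, dz], "angular": [rx, ry, rz]}, ...]. A call has 1 to 5 rows; each row is the pose to reach, as a shift and turn from the pose commanded when the call began, along the tool's axes at that moment; what a row does not reach only later rows make up. A row lasts 1/10 s, in which the tool goes at most 50 mm and 8.59 degrees, less where a joint would pass 70% of its speed; a pose out of reach is approached as far as the arm can. A call with a number of a shift or a turn outside -1 to 1 is refused whole. A call with a gripper value outside its range is refused whole. The fingers move at their own pace and stop on an object; "grip_force" is the grip in N (left out, the last holds). Time passes only in rows, so rows that repeat a pose let the fingers close. It gives the time, the measured TCP pose, the force, the opening and the grip force at its end, in the units of the state.
- bot.get_obs(): the state, without advancing time (a new reading comes with each control period).
- optics.read_camera(name): name is "side" or "top" or "wrist"; returns the picture (480x640x3 uint8, blue, green, red); there is no depth.
- optics.camera_model(name): a dict with "fx", "fy", "cx", "cy" (pixels), "cam_to_world" (4x4, takes a point from camera to world coordinates). Camera axes: x right, y up, looking along -z (the intrinsics and any distortion apply to the point x, -y, -z); pixel columns grow to the right and rows downward; lengths in m; the calibration is good to about 2 mm. A picture is of the moment at which its call begins: read the wrist's pose just before it. camera_model takes no time and is no camera call; for the wrist camera it gives the pose at the moment of the call.
- bot.hand_in(): hands the job in; it is judged then, once.
The state is a dict: "t": time; "q": joint angles; "joint_vel": joint speeds; "joint_torque": joint torques, N m; "eef_pos": TCP position; "tool_rot": TCP orientation; "contact_force": force on the tool from outside, world axes, zero at the start; "torque": the same for the moment, N m; "gripper_width": opening from 0.0 (shut) to 1.0 (fully open); "grasp_force": force on a finger pad.
Only numpy, scipy, OpenCV 4.12 (cv2) and the standard library are available. Lean on these libraries where they do the work, as an engineer would, in place of code of your own. Each camera call takes 0.05 s, during which the arm holds its last target. There are 200 camera calls.

## Working session

There is one attempt and no reset: what is moved stays moved. The work goes in short steps, Python scripts to look and compute and a tool call to move; the robot and the scene stay as the last step left them, time stands still between calls to the robot, and variables do not carry over. Pictures are saved under pics/ and viewed, at most 10 in all, crops included, and the job is handed in when it is done.

Besides the shell and the picture viewer there is one more tool, called after ">>>" in YAML: its name, and indented under it one key for each argument. drive_tool: Moves the arm, as the interface text tells. Its arguments: {"type":"object","properties":{"deltas":{"type":"array"},"grip_force":{"type":"number"}},"required":["deltas"]}

```bash
mkdir -p pics; ls; python3 - <<'E'
from station import bot, optics
import cv2,numpy as np
o=bot.get_obs(); print({k:np.round(v,3).tolist() for k,v in o.items()})
for n in ("side","top","wrist"):
    im=optics.read_camera(n); cv2.imwrite(f"pics/{n}0.png",im)
    m=optics.camera_model(n); print(n,{k:np.round(v,4).tolist() if not isinstance(v,str) else v for k,v in m.items()})
E
```

```text
pics
{'t': 0.0, 'q': [-1.317, 0.478, 0.022, 1.556, -0.011, 1.109, -0.083], 'joint_vel': [-0.0, 0.0, 0.0, -0.0, -0.001, -0.0, 0.001], 'joint_torque': [0.0, -59.645, 1.608, -28.119, 0.012, 0.01, -0.0], 'eef_pos': [0.239, 0.631, 0.303], 'tool_rot': [-0.0, 0.18, 0.984, -0.001], 'contact_force': [-0.502, 0.034, 0.526], 'torque': [0.037, 0.011, -0.047], 'grasp_force': 0.0, 'gripper_width': 0.996}
side {'fx': 567.3241, 'fy': 567.3241, 'cx': 319.1908, 'cy': 237.0658, 'cam_to_world': [[0.6896, 0.3797, -0.6166, -0.2451], [-0.7242, 0.3572, -0.5899, -0.7803], [-0.0037, 0.8533, 0.5213, 0.8188], [0.0, 0.0, 0.0, 1.0]]}
top {'fx': 484.8855, 'fy': 484.8855, 'cx': 327.7263, 'cy': 242.3113, 'cam_to_world': [[0.0085, 0.9915, -0.1295, 0.4283], [-0.9999, 0.0099, 0.0102, 0.0078], [0.0114, 0.1294, 0.9915, 1.1927], [0.0, 0.0, 0.0, 1.0]]}
wrist {'fx': 362.9646, 'fy': 362.9646, 'cx': 315.8765, 'cy': 237.228, 'cam_to_world': [[0.3539, -0.892, -0.2813, 0.1666], [0.9353, 0.3374, 0.1071, 0.6578], [-0.0006, -0.301, 0.9536, 0.3732], [0.0, 0.0, 0.0, 1.0]]}
```

View pics/side0.png

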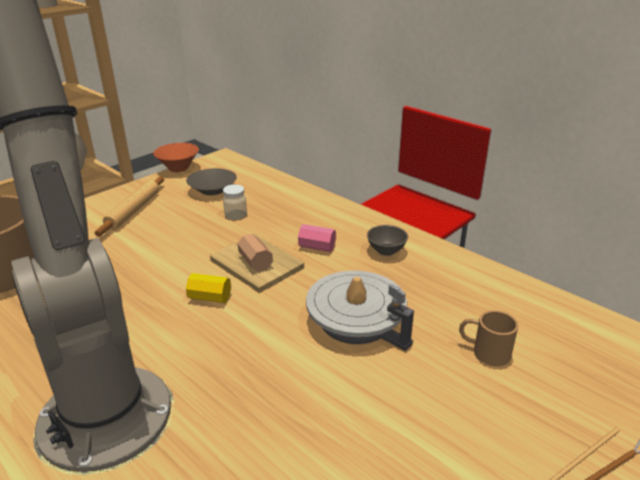

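View pics/top0.png

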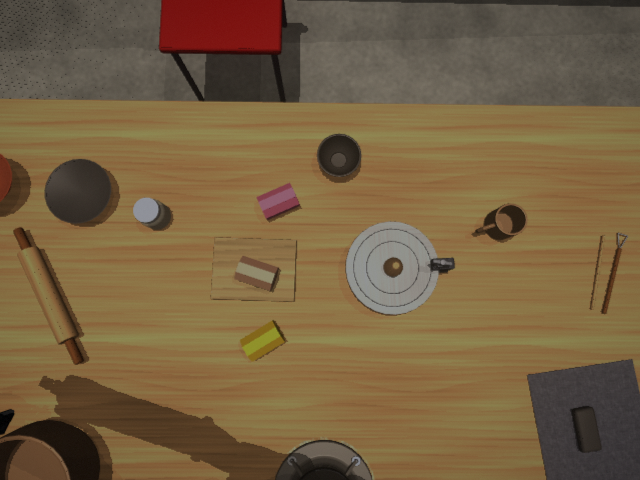

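The side view has the tumbler on the board at (255,252), the chuck tip at (356,280) and the wings at (397,296). The top view has the tumbler at (257,273), the chuck at (394,267) and the screw at (437,265). Next I'll enlarge both.

```bash
cat > h.py <<'E'
import numpy as np, cv2
from station import bot, optics
from scipy.spatial.transform import Rotation as R
def ray(m,u,v):
    T=np.array(m["cam_to_world"]); d=T[:3,:3]@[(u-m["cx"])/m["fx"],-(v-m["cy"])/m["fy"],-1]
    return T[:3,3],d/np.linalg.norm(d)
def plane(m,u,v,z):
    o,d=ray(m,u,v); return o+d*(z-o[2])/d[2]
def tri(obs):
    A=0;b=0;rs=[ray(*x) for x in obs]
    for o,d in rs: P=np.eye(3)-np.outer(d,d);A=A+P;b=b+P@o
    p=np.linalg.solve(A,b); return p,[np.linalg.norm(np.cross(p-o,d)) for o,d in rs]
def proj(m,p):
    T=np.array(m["cam_to_world"]); c=T[:3,:3].T@(np.array(p)-T[:3,3])
    return np.array([m["cx"]-m["fx"]*c[0]/c[2], m["cy"]+m["fy"]*c[1]/c[2]])
def tcp():
    o=bot.get_obs(); w,x,y,z=o["tool_rot"]; return np.array(o["eef_pos"]),R.from_quat([x,y,z,w])
def delta(p,Rt):
    "offset, angular (45 deg units) from present tool pose to TCP p, rotation Rt"
    p0,R0=tcp(); return np.round(R0.inv().apply(np.array(p)-p0),4),np.round((R0.inv()*Rt).as_rotvec()/(np.pi/4),4)
def down(yaw): # tool z down, tool y along world yaw
    y=np.array([np.cos(yaw),np.sin(yaw),0]);z=np.array([0,0,-1.]);return R.from_matrix(np.c_[np.cross(y,z),y,z])
E
python3 - <<'E'
import cv2,numpy as np
s=cv2.imread("pics/side0.png");t=cv2.imread("pics/top0.png")
def c(im,u,v,w=50,k=4):
    h=w*3//4
    o=cv2.resize(im[v:v+2*h,u:u+2*w],(400,300),interpolation=cv2.INTER_CUBIC)
    return o
print("crops w 100x74..")
f=lambda im,u,v:cv2.resize(im[v:v+75,u:u+100],(400,300),interpolation=cv2.INTER_CUBIC)
cv2.imwrite("pics/c1.png",np.vstack([np.hstack([f(t,210,230),f(t,365,230)]),np.hstack([f(s,205,215),f(s,325,265)])]))
E
```

```text
crops w 100x74..
```

View pics/c1.png

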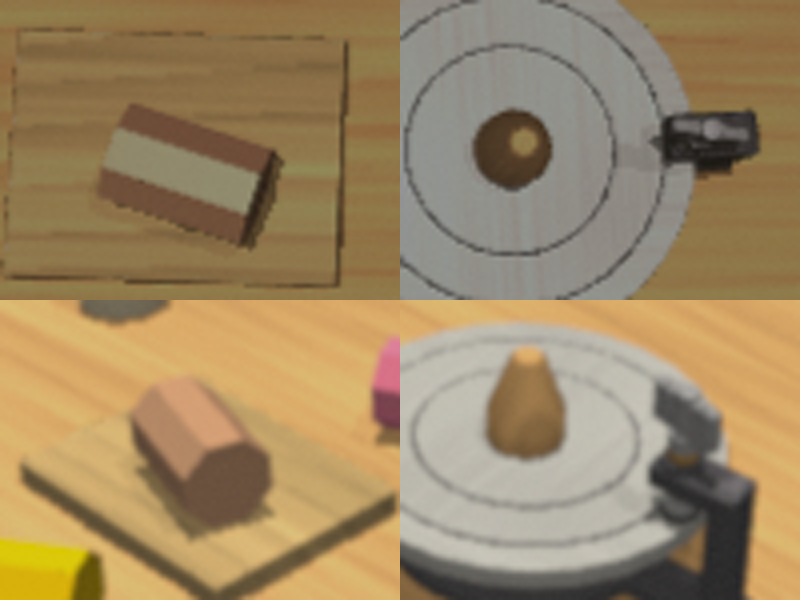

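```bash
python3 - <<'E'
from h import *
t=optics.camera_model("top");s=optics.camera_model("side")
T=lambda u,v,a,b:(a+(u+.5)/4-.5,b+(v+.5)/4-.5)
pr=lambda n,x:print(n,np.round(x[0],4),np.round(x[1],4))
pr("tip",tri([(t,*T(123,142,365,230)),(s,*T(128,50,325,265))]))
pr("wing",tri([(t,*T(311,129,365,230)),(s,*T(288,115,325,265))]))
pr("footcorner-top a",tri([(t,*T(262,176,210,230)),(s,*T(258,135,205,215))]))
c=[plane(t,*T(*p,210,230),.076) for p in [(122,128),(103,168),(262,176),(246,215)]]
print(np.round(c,4)); m=np.mean(c,0); d=c[0]+c[1]-c[2]-c[3]; print(m,np.degrees(np.arctan2(d[1],d[0])),np.linalg.norm(d)/2)
# side reprojection of top flat
for p in c: u=proj(s,p); print(np.round(((u-[205,215])*4),0))
a=d/np.linalg.norm(d); f=m-a*.044; f[2]=.047; print("foot",f,(proj(s,f)-[205,215])*4)
# wheel center: outer rim extremes in top
w=plane(t,391.5,268,.06);print("wheel",w)
E
```

```text
tip [ 0.5202 -0.1556  0.1166] [0.0016 0.0016]
wing [ 0.5267 -0.2579  0.1233] [0. 0.]
footcorner-top a [0.5044 0.1127 0.0791] [0.0057 0.0057]
[[0.5272 0.198  0.076 ]
 [0.504  0.2081 0.076 ]
 [0.5003 0.1167 0.076 ]
 [0.4778 0.1254 0.076 ]]
[0.50232798 0.16204412 0.076     ] 72.04864360280273 0.08618278540889912
[184.  74.]
[146.  82.]
[238. 138.]
[200. 148.]
foot [0.48876676 0.12018611 0.047     ] [222.41940365 183.67259275]
wheel [ 0.51700939 -0.15379967  0.06      ]
```

The measurements hold up. The tip comes out at z 0.117 against 0.115 expected, the wing at 0.123 against 0.124, and the tumbler length at 86 mm against 88. I'll plan a grasp leaning 20° towards the foot side, so the tool ends 20° below horizontal after the flip.

```bash
cat >> h.py <<'E'
Z=np.array([0,0,1.])
def pose(axis_dir,closing,G,back): # tool z=axis_dir, y=closing, grasp point G
    z=axis_dir/np.linalg.norm(axis_dir);y=closing/np.linalg.norm(closing)
    return np.array(G)-back*z, R.from_matrix(np.c_[np.cross(y,z),y,z])
def grasp(G,yaw,th,back,s=1):
    a=np.array([np.cos(yaw),np.sin(yaw),0]); c=s*np.cross(a,Z)
    return pose(-np.cos(th)*Z+np.sin(th)*a,c,G,back)
def st():
    o=bot.get_obs(); p,r=tcp()
    print("t",round(o["t"],2),"p",np.round(p,4),"x",np.round(r.as_matrix()[:,0],3),"y",np.round(r.as_matrix()[:,1],3),"z",np.round(r.as_matrix()[:,2],3),"\nq",np.round(o["q"],3),"F",np.round(o["contact_force"],1),"M",np.round(o["torque"],2),"w",round(o["gripper_width"],3),"gf",round(o["grasp_force"],1))
E
python3 - <<'E'
from h import *
st()
for s in (1,-1):
    P=grasp([.5005,.156,.047],np.radians(72),np.radians(20),.05+.15,s)
    print(s,P[0],delta(*P))
E
```

```text
t 0.15 p [0.2388 0.631  0.3032] x [-0.935  0.354 -0.   ] y [ 0.354  0.935 -0.001] z [-0.    -0.001 -1.   ] 
q [-1.317  0.478  0.022  1.556 -0.012  1.109 -0.083] F [-0.2  0.5 -0.3] M [-0.01 -0.   -0.03] w 1.001 gf 0.0
1 [0.47936199 0.0909439  0.23493852] (array([-0.4161, -0.4198,  0.0688]), array([-0.3395,  0.3561,  1.9178]))
-1 [0.47936199 0.0909439  0.23493852] (array([-0.4161, -0.4198,  0.0688]), array([-0.3607, -0.3439, -2.0375]))
```

>>> drive_tool:
  deltas:
    - {"gripper":0,"offset":[-0.416,-0.42,0.069],"angular":[-0.34,0.356,1.918]}
    - {"gripper":0,"offset":[-0.416,-0.42,0.069],"angular":[-0.34,0.356,1.918]}
    - {"gripper":0,"offset":[-0.416,-0.42,0.069],"angular":[-0.34,0.356,1.918]}
    - {"gripper":0,"offset":[-0.416,-0.42,0.069],"angular":[-0.34,0.356,1.918]}
    - {"gripper":0,"offset":[-0.416,-0.42,0.069],"angular":[-0.34,0.356,1.918]}
  grip_force: 40

```text
out of range: a turn must lie within [-1, 1]
```

```bash
python3 - <<'E'
from h import *
st()
P=grasp([.5005,.156,.047],np.radians(72),np.radians(20),.05+.15,1)
print(P[0],delta(*P))
E
```

```text
t 0.15 p [0.2388 0.631  0.3032] x [-0.935  0.354 -0.   ] y [ 0.354  0.935 -0.001] z [-0.    -0.001 -1.   ] 
q [-1.317  0.478  0.022  1.556 -0.012  1.109 -0.083] F [-0.2  0.5 -0.3] M [-0.01 -0.   -0.03] w 1.001 gf 0.0
[0.47936199 0.0909439  0.23493852] (array([-0.4161, -0.4198,  0.0688]), array([-0.3395,  0.3561,  1.9178]))
```

>>> drive_tool:
  deltas:
    - {"gripper":0,"offset":[-0.208,-0.21,0.034],"angular":[-0.17,0.178,0.959]}
    - {"gripper":0,"offset":[-0.208,-0.21,0.034],"angular":[-0.17,0.178,0.959]}
    - {"gripper":0,"offset":[-0.208,-0.21,0.034],"angular":[-0.17,0.178,0.959]}
    - {"gripper":0,"offset":[-0.208,-0.21,0.034],"angular":[-0.17,0.178,0.959]}
    - {"gripper":0,"offset":[-0.208,-0.21,0.034],"angular":[-0.17,0.178,0.959]}
  grip_force: 40

```text
t: 0.65
eef_pos: [0.3405, 0.4023, 0.2751]
tool_rot: [-0.054, 0.519, 0.85, 0.074]
contact_force: [0.9, 0.6, -0.5]
gripper_width: 1.004
grasp_force: 0.0
```

```bash
python3 - <<'E'
from h import *
st()
P=grasp([.5005,.156,.047],np.radians(72),np.radians(20),.05+.15,1)
print(P[0],delta(*P))
E
```

```text
t 0.65 p [0.3405 0.4023 0.2751] x [-0.455  0.874  0.169] y [0.89  0.45  0.071] z [-0.014  0.182 -0.983] 
q [-1.075  0.218  0.17   2.022 -0.228  0.78  -0.286] F [ 0.9  0.6 -0.5] M [-0.16 -0.03 -0.03] w 1.004 gf 0.0
[0.47936199 0.0909439  0.23493852] (array([-0.3422, -0.0194, -0.0192]), array([-0.1731,  0.1812,  0.985 ]))
```

>>> drive_tool:
  deltas:
    - {"gripper":0,"offset":[-0.342,-0.019,-0.019],"angular":[-0.173,0.181,0.985]}
    - {"gripper":0,"offset":[-0.342,-0.019,-0.019],"angular":[-0.173,0.181,0.985]}
    - {"gripper":0,"offset":[-0.342,-0.019,-0.019],"angular":[-0.173,0.181,0.985]}
    - {"gripper":0,"offset":[-0.342,-0.019,-0.019],"angular":[-0.173,0.181,0.985]}
    - {"gripper":0,"offset":[-0.342,-0.019,-0.019],"angular":[-0.173,0.181,0.985]}

```text
t: 1.15
eef_pos: [0.4432, 0.1764, 0.2464]
tool_rot: [-0.099, 0.783, 0.598, 0.137]
contact_force: [0.7, 1.2, 0.6]
gripper_width: 0.999
grasp_force: 0.0
```

```bash
python3 - <<'E'
from h import *
st()
P=grasp([.5005,.156,.047],np.radians(72),np.radians(20),.05+.15,1)
print(P[0],delta(*P))
E
```

```text
t 1.15 p [0.4432 0.1764 0.2464] x [0.246 0.91  0.334] y [ 0.964 -0.264  0.009] z [ 0.096  0.32  -0.942] 
q [-0.699  0.169  0.369  2.208 -0.573  0.648 -0.167] F [0.7 1.2 0.6] M [-0.23  0.03 -0.03] w 0.999 gf 0.0
[0.47936199 0.0909439  0.23493852] (array([-0.0727,  0.0574, -0.0131]), array([-0.01  ,  0.0104,  0.06  ]))
```

>>> drive_tool:
  deltas:
    - {"gripper":0,"offset":[-0.0727,0.0574,-0.0131],"angular":[-0.01,0.01,0.06]}
    - {"gripper":0,"offset":[-0.0727,0.0574,-0.0131],"angular":[-0.01,0.01,0.06]}
    - {"gripper":0,"offset":[-0.0727,0.0574,-0.0131],"angular":[-0.01,0.01,0.06]}
    - {"gripper":0,"offset":[-0.0727,0.0574,-0.0131],"angular":[-0.01,0.01,0.06]}

```text
t: 1.55
eef_pos: [0.4796, 0.0921, 0.2347]
tool_rot: [-0.102, 0.796, 0.58, 0.139]
contact_force: [0.1, 0.5, -0.4]
gripper_width: 0.999
grasp_force: 0.0
```

```bash
python3 - <<'E'
from h import *
st()
m=optics.camera_model("wrist");im=optics.read_camera("wrist");cv2.imwrite("pics/w1.png",im)
np.save("w1.npy",m,allow_pickle=True)
yaw=np.radians(72);a=np.array([np.cos(yaw),np.sin(yaw),0]);c=np.cross(a,Z)
C=np.array([.5023,.162,.047])
for k in(-.044,.044):
  for j in(-.012,.012): print("flat corner",k,j,np.round(proj(m,C+a*k+c*j+Z*.029),1))
  for j in(-.029,.029): print("side edge",k,j,np.round(proj(m,C+a*k+c*j+Z*.012),1))
E
```

```text
t 1.55 p [0.4796 0.0921 0.2347] x [0.288 0.896 0.34 ] y [ 0.952 -0.306 -0.   ] z [ 0.104  0.323 -0.941] 
q [-0.525  0.235  0.421  2.172 -0.653  0.713  0.061] F [ 0.1  0.5 -0.4] M [-0.32  0.12  0.03] w 0.999 gf 0.0
flat corner -0.044 -0.012 [298.7 279.3]
flat corner -0.044 0.012 [333.6 279.4]
side edge -0.044 -0.029 [276.7 277.5]
side edge -0.044 0.029 [355.6 277.8]
flat corner 0.044 -0.012 [299.4 152.7]
flat corner 0.044 0.012 [333.8 152.8]
side edge 0.044 -0.029 [277.6 158.9]
side edge 0.044 0.029 [355.5 159.2]
```

View pics/w1.png

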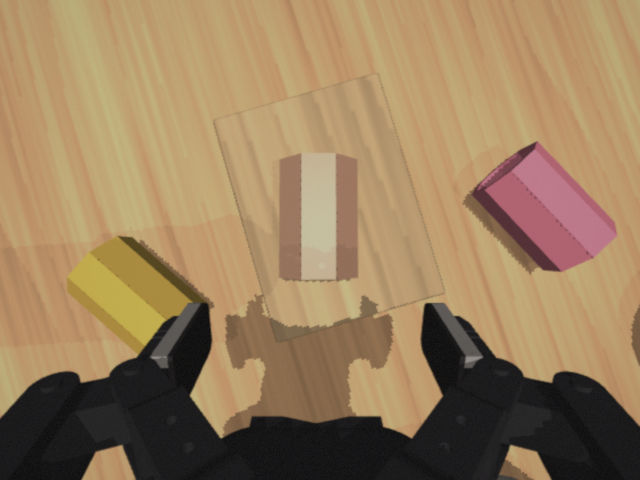

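The wrist view has the tumbler's top flat at columns 301–336 and rows 153–281. The prediction was 299–334 and 153–279, so the estimate is right to about 1.5 mm. Going in.

>>> drive_tool:
  deltas:
    - {"gripper":0,"offset":[0.0,0.0015,0.05],"angular":[0,0,0]}
    - {"gripper":0,"offset":[0.0,0.0015,0.1],"angular":[0,0,0]}
    - {"gripper":0,"offset":[0.0,0.0015,0.13],"angular":[0,0,0]}
    - {"gripper":0,"offset":[0.0,0.0015,0.149],"angular":[0,0,0]}
    - {"gripper":0,"offset":[0.0,0.0015,0.149],"angular":[0,0,0]}

```text
t: 2.1
eef_pos: [0.4942, 0.1436, 0.0928]
tool_rot: [-0.104, 0.794, 0.583, 0.137]
contact_force: [0.5, 0.6, 0.7]
gripper_width: 1.004
grasp_force: 0.0
```

>>> drive_tool:
  deltas:
    - {"gripper":255,"offset":[0,0,0],"angular":[0,0,0]}
    - {"gripper":255,"offset":[0,0,0],"angular":[0,0,0]}
    - {"gripper":255,"offset":[0,0,0],"angular":[0,0,0]}
    - {"gripper":255,"offset":[0,0,0],"angular":[0,0,0]}
    - {"gripper":255,"offset":[0,0,0],"angular":[0,0,0]}
  grip_force: 50

```text
t: 2.6
eef_pos: [0.4968, 0.141, 0.0964]
tool_rot: [-0.102, 0.795, 0.581, 0.141]
contact_force: [-2.9, -2.0, 7.4]
gripper_width: 0.671
grasp_force: 54.2
```

```bash
python3 - <<'E'
from h import *
st()
E
```

```text
t 2.6 p [0.4968 0.141  0.0964] x [0.284 0.896 0.342] y [ 0.953 -0.303  0.002] z [ 0.105  0.325 -0.94 ] 
q [-0.413  0.517  0.194  2.193 -1.037  0.455  0.389] F [-2.9 -2.   7.4] M [-0.05  0.48  0.16] w 0.671 gf 54.2
```

```bash
cat >> h.py <<'E'
import json,os
def obj(): d=json.load(open("obj.json")); return np.array(d["m"]),np.array(d["a"])
def place(M,psi,lean=None):
    "tool pose with tumbler axis straight down, mouth centre at M; psi yaw of tool z horizontal part"
    m,a=obj(); h=np.array([np.cos(psi),np.sin(psi),0])
    # tool y horizontal, perpendicular to h: same handedness as held (y = a x up at grasp)
    x_t,z_t=a[0],a[2]           # a in tool frame has no y part
    al=np.arctan2(x_t,z_t)      # tool z rotated about y gives a
    y=np.cross(-Z,h); y/=np.linalg.norm(y)
    best=None
    for s in(1,-1):
        yy=s*y; zt=R.from_rotvec(-al*yy).apply(-Z)
        if zt@h>0: best=R.from_matrix(np.c_[np.cross(yy,zt),yy,zt])
    return np.array(M)-best.apply(m),best
def steps(p,Rt):
    o,w=delta(p,Rt); n=max(np.linalg.norm(o)/.05,np.linalg.norm(w)*45/8.59); print("off",o,"ang",w,"rows",round(n,1))
E
python3 - <<'E'
from h import *
p,r=tcp(); yaw=np.radians(72); a=np.array([np.cos(yaw),np.sin(yaw),0]); C=np.array([.5023,.162,.047])
m=r.inv().apply(C+.044*a-p); at=r.inv().apply(a); print(m,at); m[1]=0; at[1]=0; at/=np.linalg.norm(at)
json.dump(dict(m=m.tolist(),a=at.tolist()),open("obj.json","w"))
for deg in (252,270,290):
    P=place([.519,-.155,.06+.055+.045],np.radians(deg)); print(deg,P[0],P[1].as_matrix().round(2).tolist()); steps(*P)
E
```

```text
[ 0.04483871 -0.0009048   0.06883594] [0.93977544 0.00611376 0.34173784]
252 [ 0.5342556  -0.10804809  0.2256634 ] [[0.11, 0.95, -0.29], [0.33, -0.31, -0.89], [-0.94, -0.0, -0.34]]
off [-0.1683  0.1115 -0.1985] ang [ 0.006  -2.      0.0068] rows 10.5
270 [ 0.519      -0.10563184  0.2256634 ] [[0.0, 1.0, -0.0], [0.34, -0.0, -0.94], [-0.94, -0.0, -0.34]]
off [-0.1704  0.0962 -0.1994] ang [-0.1818 -1.9824 -0.3955] rows 10.6
290 [ 0.50211509 -0.1086091   0.2256634 ] [[-0.12, 0.94, 0.32], [0.32, 0.34, -0.88], [-0.94, -0.0, -0.34]]
off [-0.1779  0.081  -0.2021] ang [-0.3894 -1.9204 -0.8403] rows 11.2
```

>>> drive_tool:
  deltas:
    - {"gripper":255,"offset":[0.007,0,-0.019],"angular":[0,0,0]}
    - {"gripper":255,"offset":[0.024,0,-0.066],"angular":[0,0,0]}
    - {"gripper":255,"offset":[0.041,0,-0.113],"angular":[0,-0.1,0]}
    - {"gripper":255,"offset":[0.058,0,-0.16],"angular":[0,-0.29,0]}
    - {"gripper":255,"offset":[0.058,0,-0.16],"angular":[0,-0.48,0]}

```text
t: 3.1
eef_pos: [0.497, 0.1392, 0.269]
tool_rot: [-0.006, 0.808, 0.589, 0.011]
contact_force: [0.4, 1.2, -3.6]
gripper_width: 0.669
grasp_force: 54.6
```

```bash
python3 - <<'E'
from h import *
st()
steps(*place([.519,-.155,.175],np.radians(252)))
E
```

```text
t 3.1 p [0.497  0.1392 0.269 ] x [0.306 0.952 0.024] y [ 0.952 -0.306  0.003] z [ 0.01   0.022 -1.   ] 
q [-0.916  0.284  0.639  2.01  -0.238  0.899 -0.461] F [ 0.4  1.2 -3.6] M [ 0.12  0.07 -0.01] w 0.669 gf 54.6
off [-0.2247  0.111   0.0233] ang [ 5.8000e-03 -1.5865e+00  1.3000e-03] rows 8.3
```

>>> drive_tool:
  deltas:
    - {"gripper":255,"offset":[-0.025,0.012,-0.02],"angular":[0,-0.19,0]}
    - {"gripper":255,"offset":[-0.05,0.025,-0.03],"angular":[0,-0.38,0]}
    - {"gripper":255,"offset":[-0.075,0.037,-0.03],"angular":[0,-0.57,0]}
    - {"gripper":255,"offset":[-0.1,0.05,-0.03],"angular":[0,-0.76,0]}
    - {"gripper":255,"offset":[-0.13,0.062,-0.03],"angular":[0,-0.95,0]}

```text
t: 3.6
eef_pos: [0.5168, -0.002, 0.2925]
tool_rot: [0.209, 0.754, 0.553, -0.285]
contact_force: [1.1, -1.1, -2.8]
gripper_width: 0.669
grasp_force: 54.7
```

```bash
python3 - <<'E'
from h import *
st()
steps(*place([.519,-.155,.175],np.radians(252)))
E
```

```text
t 3.6 p [ 0.5168 -0.002   0.2925] x [ 0.225  0.715 -0.662] y [ 0.954 -0.3    0.   ] z [-0.198 -0.632 -0.75 ] 
q [-0.973  0.538  0.814  1.878  0.265  1.245 -0.602] F [ 1.1 -1.1 -2.8] M [ 0.99 -0.31  0.01] w 0.669 gf 54.7
off [-0.0376  0.0484  0.1024] ang [ 0.0107 -0.6349  0.007 ] rows 3.3
```

>>> drive_tool:
  deltas:
    - {"gripper":255,"offset":[-0.01,0.012,0.02],"angular":[0.003,-0.16,0.002]}
    - {"gripper":255,"offset":[-0.02,0.024,0.045],"angular":[0.005,-0.32,0.003]}
    - {"gripper":255,"offset":[-0.029,0.036,0.075],"angular":[0.008,-0.48,0.005]}
    - {"gripper":255,"offset":[-0.038,0.048,0.102],"angular":[0.011,-0.635,0.007]}
    - {"gripper":255,"offset":[-0.038,0.048,0.102],"angular":[0.011,-0.635,0.007]}

```text
t: 4.1
eef_pos: [0.5312, -0.1095, 0.2361]
tool_rot: [0.335, 0.661, 0.481, -0.469]
contact_force: [-0.4, 0.4, -2.8]
gripper_width: 0.669
grasp_force: 54.7
```

```bash
python3 - <<'E'
from h import *
st(); p,r=tcp(); m,a=obj(); print("mouth",p+r.apply(m),"axis",r.apply(a))
s=optics.read_camera("side");t=optics.read_camera("top");w=optics.read_camera("wrist")
f=lambda im,u,v:cv2.resize(im[v:v+75,u:u+100],(400,300),interpolation=cv2.INTER_CUBIC)
cv2.imwrite("pics/h1.png",np.vstack([np.hstack([f(t,345,220),cv2.resize(w,(400,300))]),np.hstack([f(s,310,215),f(s,310,265)])]))
cv2.imwrite("pics/h1w.png",w);cv2.imwrite("pics/h1s.png",s);cv2.imwrite("pics/h1t.png",t)
E
```

```text
t 4.1 p [ 0.5312 -0.1095  0.2361] x [ 0.098  0.321 -0.942] y [ 0.95  -0.313 -0.008] z [-0.297 -0.894 -0.336] 
q [-0.882  0.906  0.866  1.884  0.479  1.212 -0.676] F [-0.4  0.4 -2.8] M [ 1.32 -0.4  -0.04] w 0.669 gf 54.7
mouth [ 0.51517741 -0.15667841  0.17074172] axis [-0.00918688 -0.00370384 -0.99995094]
```

View pics/h1.png

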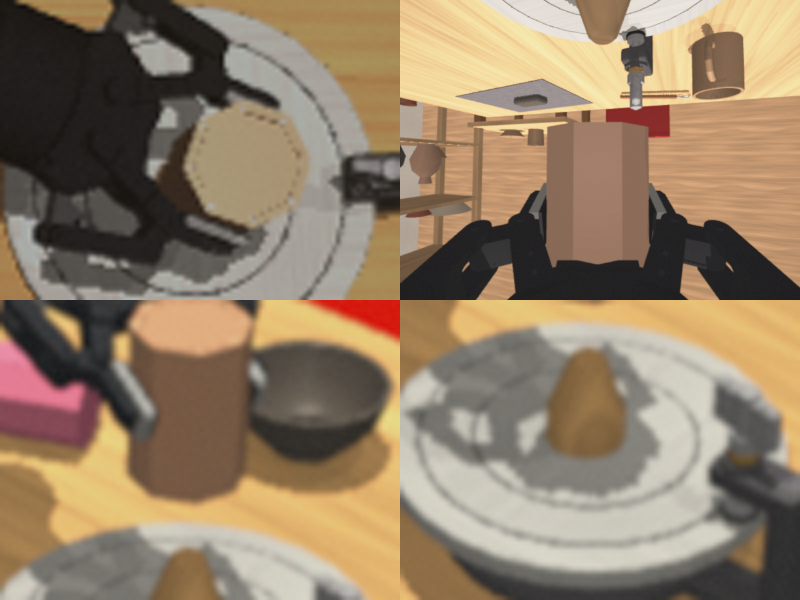

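```bash
python3 - <<'E'
from h import *
t=optics.camera_model("top");s=optics.camera_model("side");w=optics.camera_model("wrist")
T=lambda u,v,a,b:(a+(u+.5)/4-.5,b+(v+.5)/4-.5)
p,r=tcp(); m,a=obj(); M=p+r.apply(m); F=M-.088*r.apply(a); print("pred foot",F)
print("foot tri",tri([(t,*T(247.5,165,345,220)),(s,*T(190,26,310,215))]))
print("foot top@z",plane(t,*T(247.5,165,345,220),F[2]))
print("pred foot in top crop",(proj(t,F)-[345,220])*4,"side crop",(proj(s,F)-[310,215])*4,"mouth side",(proj(s,M)-[310,215])*4)
print("pred tip in wrist",proj(w,[.519,-.155,.115]),proj(w,[.5202,-.1556,.115]))
im=cv2.imread("pics/h1w.png");cv2.imwrite("pics/h2.png",np.vstack([cv2.resize(im[0:100,220:420],(800,400),interpolation=cv2.INTER_CUBIC),cv2.resize(im[190:240,220:420],(800,200),interpolation=cv2.INTER_CUBIC)]))
for k in (0,.088):
  for j in(-.012,.012): print(k,j,proj(w,p+r.apply(m-k*a+np.array([0,j,0])+.029*np.cross([0,1,0],a))),proj(w,p+r.apply(m-k*a+np.array([0,j,0])-.029*np.cross([0,1,0],a))))
E
```

```text
pred foot [ 0.51777088 -0.15469531  0.2625547 ]
foot tri (array([ 0.51637096, -0.15574013,  0.25561727]), [np.float64(0.0007458357153368967), np.float64(0.0007458357153368082)])
foot top@z [ 0.51518739 -0.15399581  0.2625547 ]
pred foot in top crop [247.38070678 158.17644543] side crop [187.67663606  10.93749998] mouth side [181.86635042 158.55564944]
pred tip in wrist [319.67126897  59.99915825] [322.98940676  60.26472578]
0 -0.012 [277.72361139 196.91449535] [290.69774176 216.10669598]
0 0.012 [355.17383492 196.8698185 ] [341.8144245 216.0771816]
0.088 -0.012 [276.52041244 489.37907487] [290.21770972 407.2482744 ]
0.088 0.012 [356.75825125 489.33212225] [342.53397556 407.21778284]
```

View pics/h2.png

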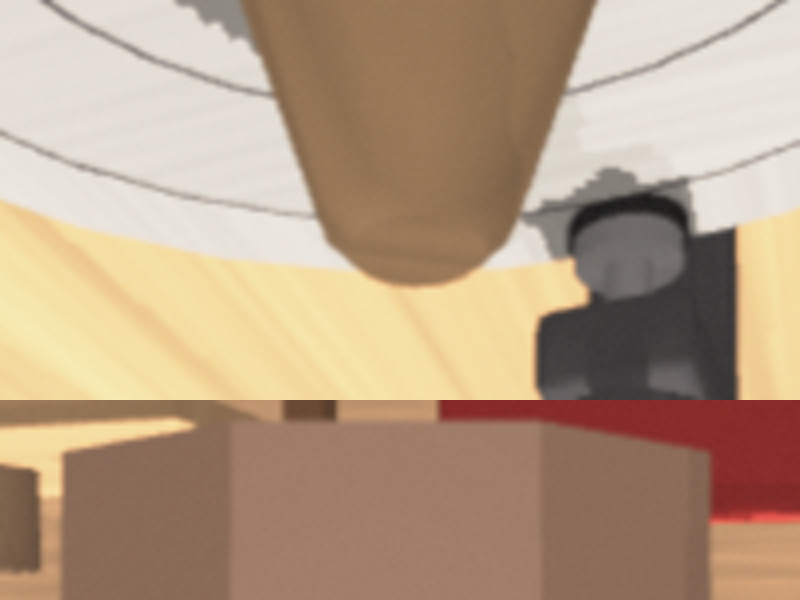

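```bash
python3 - <<'E'
from h import *
t=optics.camera_model("top");s=optics.camera_model("side")
st()
w=optics.camera_model("wrist");im=optics.read_camera("wrist")
p,r=tcp(); m,a=obj(); M=p+r.apply(m); print("mouth",M,r.apply(a)); 
np.save("w2.npy",{**w},allow_pickle=True);cv2.imwrite("pics/w2.png",im)
g=cv2.cvtColor(im,cv2.COLOR_BGR2GRAY).astype(int)
# chuck columns: dark run from middle col
for row in (2,10,20,30,40,50):
    l=r_=322
    while l>0 and g[row,l-1]<170 : l-=1
    while r_<639 and g[row,r_+1]<170 : r_+=1
    print(row,l,r_,(l+r_)/2)
for c in (315,319,322,325,330):
    k=0
    while g[k,c]<170:k+=1
    print("col",c,"end",k, end="; ")
tip=np.array([.5202,-.1556,.115])
print("\npred tip",proj(w,tip),[ (proj(w,tip+d)-proj(w,tip)).round(2) for d in (np.eye(3)*.001)])
im2=optics.read_camera("top");im3=optics.read_camera("side")
f=lambda im,u,v:cv2.resize(im[v:v+75,u:u+100],(400,300),interpolation=cv2.INTER_CUBIC)
cv2.imwrite("pics/h3.png",np.vstack([np.hstack([f(im2,345,220),f(im2,345,220)*0+f(im,270,0)]),np.hstack([f(im3,310,210),f(im3,310,265)])]))
F=M-.088*r.apply(a);print("pred foot in top crop",(proj(t,F)-[345,220])*4+1.5,"side crop",(proj(s,F)-[310,210])*4+1.5)
for k in (0,.088):
    P=M-k*r.apply(a); print(k,[(((proj(s,P+.0314*np.array([np.cos(x),np.sin(x),0]))-[310,210])*4+1.5)).round(0).tolist() for x in np.arange(0,6.28,6.28/16)])
E
```

```text
t 4.25 p [ 0.5331 -0.1077  0.2405] x [ 0.107  0.33  -0.938] y [ 0.95  -0.311 -0.001] z [-0.292 -0.891 -0.347] 
q [-0.885  0.894  0.868  1.881  0.478  1.214 -0.675] F [ 0.5  1.  -2. ] M [ 1.23 -0.43  0.04] w 0.674 gf 54.8
mouth [ 0.5181455  -0.15400745  0.1750013 ] [ 0.00210194  0.0061169  -0.99997908]
2 268 365 316.5
10 281 363 322.0
20 286 359 322.5
30 290 355 322.5
40 293 352 322.5
50 297 348 322.5
col 315 end 70; col 319 end 70; col 322 end 71; col 325 end 70; col 330 end 70; 
pred tip [322.98940676  60.26472578] [array([ 2.4 , -0.42]), array([-0.74, -1.29]), array([0.  , 2.44])]
pred foot in top crop [248.72581089 159.19479713] side crop [189.22200676  31.42107018]
0 [[222.0, 155.0], [202.0, 149.0], [179.0, 147.0], [156.0, 149.0], [138.0, 157.0], [126.0, 167.0], [123.0, 180.0], [129.0, 193.0], [143.0, 203.0], [164.0, 211.0], [188.0, 213.0], [211.0, 210.0], [230.0, 202.0], [242.0, 191.0], [244.0, 178.0], [237.0, 166.0]]
0.088 [[229.0, 9.0], [208.0, 3.0], [184.0, 1.0], [161.0, 4.0], [142.0, 10.0], [130.0, 21.0], [126.0, 32.0], [132.0, 44.0], [148.0, 54.0], [169.0, 61.0], [194.0, 63.0], [219.0, 60.0], [238.0, 53.0], [250.0, 43.0], [252.0, 31.0], [245.0, 19.0]]
```

View pics/h3.png

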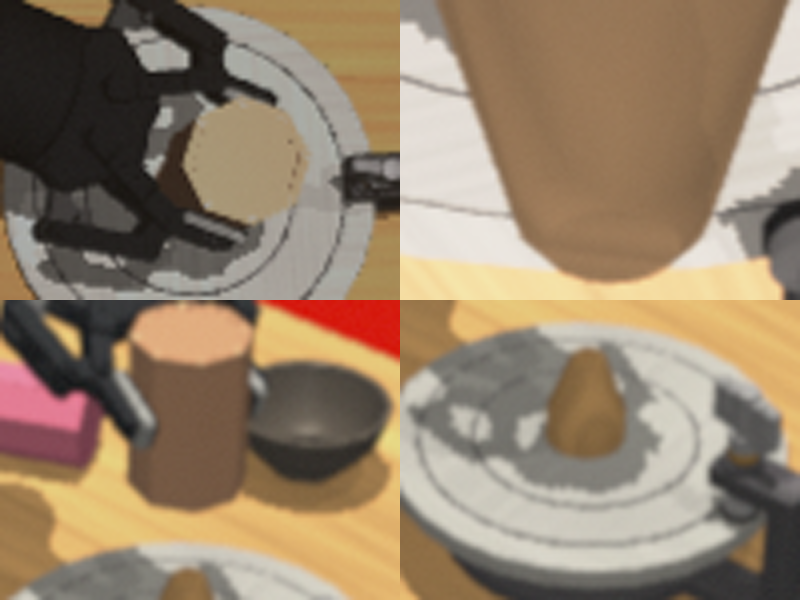

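```bash
python3 - <<'E'
from h import *
t=optics.camera_model("top");s=optics.camera_model("side")
T=lambda u,v,a,b:(a+(u+.5)/4-.5,b+(v+.5)/4-.5)
print("plug top",plane(t,*T(113,149,365,230),.07))
# rim of wheel in top0: segment grey (low saturation bright)
im=cv2.imread("pics/top0.png");hsv=cv2.cvtColor(im,cv2.COLOR_BGR2HSV)
mk=((hsv[...,1]<45)&(hsv[...,2]>90)).astype(np.uint8); mk[:, :330]=0; mk[:,455:]=0; mk[:210]=0; mk[330:]=0
c=max(cv2.findContours(mk,0,1)[0],key=cv2.contourArea)[:,0].astype(float)
P=np.array([plane(t,*q,.06)[:2] for q in c])
from scipy.optimize import least_squares
f=least_squares(lambda x:np.hypot(*(P-x[:2]).T)-x[2],[.519,-.155,.11],loss="soft_l1",f_scale=.001);print("rim fit",f.x)
p,r=tcp(); m,a=obj(); print(p+r.apply(m),r.apply(a))
# side-view: chuck silhouettes predicted for candidate centre, in c1 crop coords
for c0 in ([.519,-.155],[.5202,-.1556],[.519,-.157]):
    b=np.array([*c0,.06]); e=np.array([.7242,-.6896,0])*.022*-1
    print(c0,[((proj(s,b+d)-[325,265])*4+1.5).round(1).tolist() for d in (e,-e,[0,0,.055])])
E
```

```text
plug top [ 0.51887477 -0.15559501  0.07      ]
rim fit [ 0.51924431 -0.15422378  0.10744594]
[ 0.51822772 -0.15389029  0.17524746] [ 0.00274774  0.00679757 -0.99997312]
[0.519, -0.155] [[79.3, 137.2], [159.8, 134.5], [122.5, 53.5]]
[0.5202, -0.1556] [[81.6, 136.7], [162.0, 134.0], [124.9, 53.0]]
[0.519, -0.157] [[82.0, 138.7], [162.6, 136.1], [125.4, 55.0]]
```

```bash
python3 - <<'E'
from h import *
steps(*place([.5198,-.1563,.12],np.radians(252)));steps(*place([.5198,-.1563,.085],np.radians(252)))
E
```

```text
off [0.0517 0.0022 0.0206] ang [-0.0016 -0.0093 -0.0013] rows 1.1
off [0.0845 0.0022 0.0328] ang [-0.0016 -0.0093 -0.0013] rows 1.8
```

>>> drive_tool:
  deltas:
    - {"gripper":255,"offset":[0.01,0.0022,0.006],"angular":[-0.002,-0.009,-0.001]}
    - {"gripper":255,"offset":[0.025,0.0022,0.011],"angular":[-0.002,-0.009,-0.001]}
    - {"gripper":255,"offset":[0.04,0.0022,0.0165],"angular":[-0.002,-0.009,-0.001]}
    - {"gripper":255,"offset":[0.052,0.0022,0.0207],"angular":[-0.002,-0.009,-0.001]}
    - {"gripper":255,"offset":[0.052,0.0022,0.0207],"angular":[-0.002,-0.009,-0.001]}

```text
t: 4.9
eef_pos: [0.5337, -0.1099, 0.1817]
tool_rot: [0.337, 0.66, 0.482, -0.467]
contact_force: [0.2, -0.7, -2.0]
gripper_width: 0.671
grasp_force: 54.8
```

>>> drive_tool:
  deltas:
    - {"gripper":255,"offset":[0.0082,0,0.003],"angular":[0,0,0]}
    - {"gripper":255,"offset":[0.0164,0,0.0061],"angular":[0,0,0]}
    - {"gripper":255,"offset":[0.0246,0,0.0092],"angular":[0,0,0]}
    - {"gripper":255,"offset":[0.0328,0,0.0122],"angular":[0,0,0]}
    - {"gripper":255,"offset":[0.0328,0,0.0122],"angular":[0,0,0]}

```text
t: 5.4
eef_pos: [0.5338, -0.1104, 0.1477]
tool_rot: [0.337, 0.661, 0.481, -0.467]
contact_force: [0.4, 0.8, -2.0]
gripper_width: 0.674
grasp_force: 54.8
```

```bash
python3 - <<'E'
from h import *
im=optics.read_camera("side")
st();p,r=tcp(); m,a=obj(); print("mouth",p+r.apply(m),r.apply(a)); 
cv2.imwrite("pics/h4.png",im)
for z in(.08,.07,.065,.06): steps(*place([.5198,-.1563,z],np.radians(252)))
E
```

```text
t 5.45 p [ 0.534  -0.1106  0.1485] x [ 0.102  0.321 -0.941] y [ 0.951 -0.309 -0.003] z [-0.292 -0.895 -0.337] 
q [-0.836  1.042  0.789  1.875  0.425  1.119 -0.758] F [ 0.7  1.1 -1.6] M [ 1.28 -0.39 -0.01] w 0.673 gf 54.8
mouth [ 0.51842282 -0.15776358  0.08310285] [-0.00428241 -0.00378226 -0.99998368]
off [ 0.0032  0.0007 -0.0004] ang [-0.0018  0.0063  0.0033] rows 0.1
off [0.0126 0.0007 0.0029] ang [-0.0018  0.0063  0.0033] rows 0.3
off [0.0173 0.0007 0.0046] ang [-0.0018  0.0063  0.0033] rows 0.4
off [0.022  0.0007 0.0063] ang [-0.0018  0.0063  0.0033] rows 0.5
```

>>> drive_tool:
  deltas:
    - {"gripper":255,"offset":[0.003,0.0007,0.0],"angular":[-0.002,0.006,0.003]}
    - {"gripper":255,"offset":[0.006,0.0007,0.0007],"angular":[-0.002,0.006,0.003]}
    - {"gripper":255,"offset":[0.009,0.0007,0.0018],"angular":[-0.002,0.006,0.003]}
    - {"gripper":255,"offset":[0.0126,0.0007,0.0029],"angular":[-0.002,0.006,0.003]}
    - {"gripper":255,"offset":[0.0126,0.0007,0.0029],"angular":[-0.002,0.006,0.003]}

```text
t: 5.95
eef_pos: [0.5351, -0.1092, 0.1357]
tool_rot: [0.337, 0.663, 0.482, -0.464]
contact_force: [-0.5, 0.6, -2.0]
gripper_width: 0.665
grasp_force: 54.8
```

```bash
python3 - <<'E'
from h import *
im=optics.read_camera("side");optics.read_camera("side")
st();p,r=tcp(); m,a=obj(); print("mouth",p+r.apply(m),r.apply(a)); 
for z in(.065,.06,.057): steps(*place([.5198,-.1563,z],np.radians(252)))
E
```

```text
t 6.05 p [ 0.5352 -0.1094  0.1361] x [ 0.106  0.325 -0.94 ] y [ 0.951 -0.309  0.   ] z [-0.29  -0.894 -0.342] 
q [-0.831  1.06   0.778  1.87   0.416  1.107 -0.77 ] F [ 0.8  0.  -1.6] M [ 1.31 -0.46 -0.  ] w 0.673 gf 54.8
mouth [ 0.51999212 -0.15632917  0.07044655] [ 5.03062905e-04  7.60629996e-05 -9.99999871e-01]
off [ 0.0051 -0.0002  0.0019] ang [ 0.0004 -0.0003 -0.0005] rows 0.1
off [ 0.0098 -0.0002  0.0036] ang [ 0.0004 -0.0003 -0.0005] rows 0.2
off [ 0.0126 -0.0002  0.0046] ang [ 0.0004 -0.0003 -0.0005] rows 0.3
```

No contact yet and already around the plug. Now going down slowly to the wheel.

>>> drive_tool:
  deltas:
    - {"gripper":255,"offset":[0.002,0,0.0007],"angular":[0,0,0]}
    - {"gripper":255,"offset":[0.004,0,0.0015],"angular":[0,0,0]}
    - {"gripper":255,"offset":[0.006,0,0.0022],"angular":[0,0,0]}
    - {"gripper":255,"offset":[0.0075,0,0.0027],"angular":[0,0,0]}
    - {"gripper":255,"offset":[0.0085,0,0.0031],"angular":[0,0,0]}

```text
t: 6.55
eef_pos: [0.5352, -0.1093, 0.1269]
tool_rot: [0.337, 0.663, 0.481, -0.464]
contact_force: [0.3, 0.2, -2.0]
gripper_width: 0.669
grasp_force: 54.8
```

```bash
python3 - <<'E'
from h import *
optics.read_camera("side");optics.read_camera("side")
st();p,r=tcp(); m,a=obj(); print("mouth",p+r.apply(m),r.apply(a)); 
for z in(.06,.057): steps(*place([.5198,-.1563,z],np.radians(252)))
E
```

```text
t 6.65 p [ 0.5352 -0.1094  0.127 ] x [ 0.106  0.325 -0.94 ] y [ 0.951 -0.309  0.001] z [-0.29  -0.894 -0.342] 
q [-0.827  1.074  0.771  1.867  0.41   1.099 -0.778] F [-0.5 -0.3 -2. ] M [ 1.31 -0.42  0.02] w 0.673 gf 54.8
mouth [ 0.51999895 -0.15630323  0.06128983] [ 6.09363779e-04  1.89660929e-04 -9.99999796e-01]
off [ 0.0012 -0.0001  0.0005] ang [ 0.0004 -0.0005 -0.0006] rows 0.0
off [ 0.004  -0.0002  0.0015] ang [ 0.0004 -0.0005 -0.0006] rows 0.1
```

>>> drive_tool:
  deltas:
    - {"gripper":255,"offset":[0.001,0,0.0004],"angular":[0,0,0]}
    - {"gripper":255,"offset":[0.0016,0,0.0006],"angular":[0,0,0]}
    - {"gripper":255,"offset":[0.0022,0,0.0008],"angular":[0,0,0]}
    - {"gripper":255,"offset":[0.0028,0,0.001],"angular":[0,0,0]}

```text
t: 7.05
eef_pos: [0.5354, -0.1097, 0.1262]
tool_rot: [0.338, 0.662, 0.48, -0.465]
contact_force: [0.3, 6.2, 12.9]
gripper_width: 0.671
grasp_force: 55.8
```

```bash
python3 - <<'E'
from h import *
im=optics.read_camera("side");optics.read_camera("side")
st();p,r=tcp(); m,a=obj(); print("mouth",p+r.apply(m),r.apply(a)); 
E
```

```text
t 7.15 p [ 0.5353 -0.1097  0.1262] x [ 0.106  0.322 -0.941] y [ 0.951 -0.31   0.001] z [-0.291 -0.895 -0.339] 
q [-0.826  1.078  0.77   1.865  0.411  1.1   -0.779] F [-1.1  5.1 10.5] M [-0.33  0.63 -0.4 ] w 0.674 gf 55.9
mouth [ 0.52004736 -0.15691075  0.060685  ] [ 6.61083804e-05 -3.44948840e-03 -9.99994048e-01]
```

>>> drive_tool:
  deltas:
    - {"gripper":255,"offset":[-0.001,0,-0.0003],"angular":[0,0,0]}
    - {"gripper":160,"offset":[-0.001,0,-0.0003],"angular":[0,0,0]}
    - {"gripper":60,"offset":[-0.001,0,-0.0003],"angular":[0,0,0]}
    - {"gripper":0,"offset":[-0.001,0,-0.0003],"angular":[0,0,0]}
    - {"gripper":0,"offset":[-0.001,0,-0.0003],"angular":[0,0,0]}
  grip_force: 25

```text
t: 7.65
eef_pos: [0.5352, -0.1094, 0.1249]
tool_rot: [0.337, 0.663, 0.482, -0.464]
contact_force: [0.6, 0.6, -1.0]
gripper_width: 0.997
grasp_force: 0.0
```

```bash
python3 - <<'E'
from h import *
st()
s=optics.read_camera("side");t=optics.read_camera("top");w=optics.read_camera("wrist")
f=lambda im,u,v:cv2.resize(im[v:v+75,u:u+100],(400,300),interpolation=cv2.INTER_CUBIC)
cv2.imwrite("pics/h5.png",np.vstack([np.hstack([f(t,345,220),cv2.resize(w,(400,300))]),np.hstack([f(s,310,230),f(s,325,265)])]))
st()
E
```

```text
t 7.65 p [ 0.5352 -0.1094  0.1249] x [ 0.106  0.326 -0.94 ] y [ 0.951 -0.309  0.   ] z [-0.29  -0.894 -0.343] 
q [-0.826  1.077  0.769  1.866  0.409  1.097 -0.779] F [ 0.6  0.6 -1. ] M [ 0.95 -0.33 -0.03] w 0.997 gf 0.0
t 7.8 p [ 0.5352 -0.1094  0.125 ] x [ 0.106  0.325 -0.94 ] y [ 0.951 -0.309  0.001] z [-0.29  -0.894 -0.342] 
q [-0.826  1.077  0.769  1.866  0.409  1.097 -0.779] F [ 0.3 -0.1  0.1] M [ 0.95 -0.34  0.01] w 0.999 gf 0.0
```

View pics/h5.png

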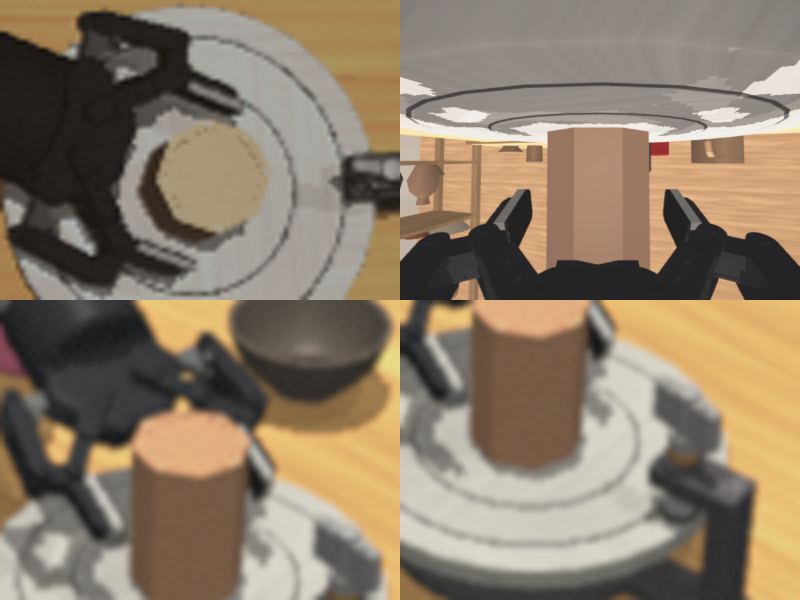

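The tumbler stands free on the wheel with its rim flush and the fingers are clear. In the h5 crop its foot is at (213,178), with no gap under the rim. Backing off now.

>>> drive_tool:
  deltas:
    - {"gripper":0,"offset":[0,0,-0.03],"angular":[0,0,0]}
    - {"gripper":0,"offset":[0,0,-0.07],"angular":[0,0,0]}
    - {"gripper":0,"offset":[0,0,-0.11],"angular":[0,0,0]}
    - {"gripper":0,"offset":[-0.02,0,-0.15],"angular":[0,0.1,0]}
    - {"gripper":0,"offset":[-0.06,0,-0.17],"angular":[0,0.25,0]}

```text
t: 8.3
eef_pos: [0.5794, 0.0295, 0.2372]
tool_rot: [0.288, 0.702, 0.517, -0.395]
contact_force: [1.3, 0.9, 1.1]
gripper_width: 0.999
grasp_force: 0.0
```

```bash
python3 - <<'E'
from h import *
st(); steps(*pose(-Z,np.array([1,0,0.]),[.527,-.257,.124],.054+.13))
E
```

```text
t 8.3 p [0.5794 0.0295 0.2372] x [ 0.153  0.498 -0.853] y [ 0.954 -0.299 -0.004] z [-0.257 -0.814 -0.521] 
q [-0.933  0.848  0.761  1.691  0.311  1.368 -0.657] F [1.3 0.9 1.1] M [ 0.87 -0.29  0.06] w 0.999 gf 0.0
off [-0.2112  0.0355  0.2097] ang [-0.2019  1.2908 -0.3504] rows 7.1
```

>>> drive_tool:
  deltas:
    - {"gripper":0,"offset":[-0.034,0,-0.021],"angular":[-0.03,0.18,-0.05]}
    - {"gripper":0,"offset":[-0.07,0,-0.04],"angular":[-0.06,0.36,-0.1]}
    - {"gripper":0,"offset":[-0.1,0.005,-0.04],"angular":[-0.09,0.54,-0.15]}
    - {"gripper":0,"offset":[-0.12,0.01,-0.01],"angular":[-0.12,0.72,-0.2]}
    - {"gripper":0,"offset":[-0.14,0.015,0.03],"angular":[-0.14,0.9,-0.25]}

```text
t: 8.8
eef_pos: [0.563, -0.0744, 0.346]
tool_rot: [0.092, 0.728, 0.668, -0.121]
contact_force: [0.4, -0.8, -0.6]
gripper_width: 1.0
grasp_force: 0.0
```

```bash
python3 - <<'E'
from h import *
st(); steps(*pose(-Z,np.array([1,0,0.]),[.527,-.257,.124],.054+.13))
E
```

```text
t 8.8 p [ 0.563  -0.0744  0.346 ] x [ 0.078  0.951 -0.3  ] y [ 0.996 -0.09  -0.028] z [-0.054 -0.296 -0.954] 
q [-0.654  0.336  0.696  1.797  0.098  1.134 -0.111] F [ 0.4 -0.8 -0.6] M [ 0.27 -0.06  0.02] w 1.0 gf 0.0
off [-0.165  -0.0183  0.0923] ang [-0.0528  0.3862 -0.1087] rows 3.8
```

>>> drive_tool:
  deltas:
    - {"gripper":0,"offset":[-0.04,-0.005,0.01],"angular":[-0.013,0.1,-0.03]}
    - {"gripper":0,"offset":[-0.08,-0.01,0.03],"angular":[-0.026,0.2,-0.06]}
    - {"gripper":0,"offset":[-0.125,-0.014,0.06],"angular":[-0.04,0.3,-0.09]}
    - {"gripper":0,"offset":[-0.165,-0.018,0.092],"angular":[-0.053,0.386,-0.109]}
    - {"gripper":0,"offset":[-0.165,-0.018,0.092],"angular":[-0.053,0.386,-0.109]}

```text
t: 9.3
eef_pos: [0.5189, -0.2679, 0.3067]
tool_rot: [-0.0, 0.715, 0.699, -0.006]
contact_force: [-0.0, -0.5, -0.5]
gripper_width: 1.005
grasp_force: 0.0
```

```bash
python3 - <<'E'
from h import *
optics.read_camera("side");st()
m=optics.camera_model("wrist");im=optics.read_camera("wrist");np.save("w3.npy",m,allow_pickle=True);cv2.imwrite("pics/w3.png",im)
u=proj(m,[.527,-.257,.124]);print(u,proj(m,[.527,-.235,.136]),proj(m,[.549,-.257,.136]))
x,y=np.round(u).astype(int);x0,y0=x-80,max(0,y-60);print(x0,y0)
cv2.imwrite("pics/w3c.png",cv2.resize(im[y0:y0+120,x0:x0+160],(800,600),interpolation=cv2.INTER_CUBIC))
E
```

```text
t 9.35 p [ 0.5207 -0.2646  0.3067] x [ 0.018  1.    -0.008] y [ 1.    -0.018 -0.009] z [-0.009 -0.008 -1.   ] 
q [-0.137  0.375  0.644  1.806 -0.243  1.049  0.578] F [ 0.4 -0.4 -0.1] M [-0.    0.06 -0.  ] w 1.001 gf 0.0
[326.98532756 220.88234564] [327.06461355 193.9033168 ] [359.36966838 225.01621365]
247 161
```

View pics/w3c.png

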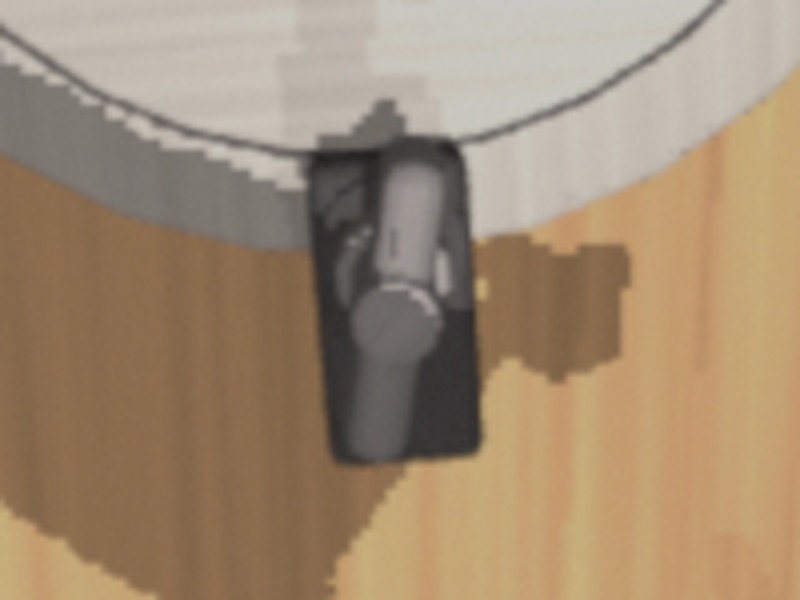

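```bash
python3 - <<'E'
from h import *
m=np.load("w3.npy",allow_pickle=True).item()
T=lambda u,v:(247+(u+.5)/5-.5,161+(v+.5)/5-.5)
a=plane(m,*T(417,160),.136);b=plane(m,*T(380,457),.136);d=a-b
print(a,b,"mid",(a+b)/2,"len",np.linalg.norm(d),"yaw",np.degrees(np.arctan2(d[1],d[0])))
print("hub",plane(m,*T(398,325),.136),"hub/side tri",tri([(m,*T(398,318)),(optics.camera_model("side"),397,293.75),(optics.camera_model("top"),442.6,262.1)]))
st()
yaw=np.arctan2(d[1],d[0]); C=(a+b)/2; C[2]=.124
steps(*pose(-Z,np.array([np.sin(yaw),-np.cos(yaw),0]),C,.054+.05))
E
```

```text
[ 0.52896935 -0.23415079  0.136     ] [ 0.52349378 -0.27636364  0.136     ] mid [ 0.52623156 -0.25525722  0.136     ] len 0.042566488980689196 yaw 82.60924508728903
hub [ 0.52621239 -0.25705809  0.136     ] hub/side tri (array([ 0.5263417 , -0.25908184,  0.12318538]), [np.float64(0.0006022061850391948), np.float64(2.1046446400572507e-05), np.float64(0.0006179139852303108)])
t 9.4 p [ 0.5228 -0.2608  0.307 ] x [ 0.013  1.    -0.007] y [ 1.    -0.013 -0.009] z [-0.009 -0.007 -1.   ] 
q [-0.142  0.374  0.641  1.805 -0.243  1.049  0.576] F [-0.3 -0.1 -0.2] M [ 0.06  0.01 -0.04] w 1.002 gf 0.0
off [0.0062 0.004  0.0789] ang [-0.0104  0.0096  0.148 ] rows 1.6
```

```bash
python3 - <<'E'
from h import *
st(); y=np.radians(82.6)
for z in(.166,.126): steps(*pose(-Z,np.array([np.sin(y),-np.cos(y),0]),[.5262,-.2565,z],.054))
E
```

```text
t 9.4 p [ 0.5228 -0.2608  0.307 ] x [ 0.013  1.    -0.007] y [ 1.    -0.013 -0.009] z [-0.009 -0.007 -1.   ] 
q [-0.142  0.374  0.641  1.805 -0.243  1.049  0.576] F [-0.3 -0.1 -0.2] M [ 0.06  0.01 -0.04] w 1.002 gf 0.0
off [0.005  0.0041 0.0869] ang [-0.0104  0.0096  0.1482] rows 1.7
off [0.0053 0.0044 0.1269] ang [-0.0104  0.0096  0.1482] rows 2.5
```

>>> drive_tool:
  deltas:
    - {"gripper":110,"offset":[0,0,0.03],"angular":[0,0,0.148]}
    - {"gripper":110,"offset":[0,0,0.065],"angular":[0,0,0.148]}
    - {"gripper":110,"offset":[0,0,0.085],"angular":[0,0,0.148]}
    - {"gripper":110,"offset":[0,0,0.085],"angular":[0,0,0.148]}
    - {"gripper":110,"offset":[0,0,0.085],"angular":[0,0,0.148]}

```text
t: 9.9
eef_pos: [0.5254, -0.2565, 0.223]
tool_rot: [0.0, 0.748, 0.664, -0.005]
contact_force: [-0.8, -0.1, 0.2]
gripper_width: 0.571
grasp_force: 0.0
```

```bash
python3 - <<'E'
from h import *
optics.read_camera("side");optics.read_camera("side")
st(); y=np.radians(82.6)
for z in(.126,): steps(*pose(-Z,np.array([np.sin(y),-np.cos(y),0]),[.5262,-.2565,z],.054))
E
```

```text
t 10.0 p [ 0.5257 -0.2576  0.2241] x [ 0.12   0.993 -0.008] y [ 0.993 -0.12  -0.004] z [-0.004 -0.007 -1.   ] 
q [-0.116  0.479  0.612  1.881 -0.337  0.888  0.539] F [-0.3 -0.4 -0. ] M [-0.   -0.01 -0.04] w 0.566 gf 0.0
off [0.0015 0.0006 0.0441] ang [-0.0044  0.0097  0.0114] rows 0.9
```

Aligned. Lowering over the wings and closing on them.

>>> drive_tool:
  deltas:
    - {"gripper":110,"offset":[0.0012,0.0005,0.015],"angular":[-0.004,0.01,0.011]}
    - {"gripper":110,"offset":[0.0012,0.0005,0.03],"angular":[-0.004,0.01,0.011]}
    - {"gripper":110,"offset":[0.0012,0.0005,0.044],"angular":[-0.004,0.01,0.011]}
    - {"gripper":110,"offset":[0.0012,0.0005,0.044],"angular":[-0.004,0.01,0.011]}
    - {"gripper":110,"offset":[0.0012,0.0005,0.044],"angular":[-0.004,0.01,0.011]}

```text
t: 10.5
eef_pos: [0.5244, -0.2575, 0.1778]
tool_rot: [-0.002, 0.752, 0.659, -0.001]
contact_force: [-0.2, -0.4, -1.0]
gripper_width: 0.572
grasp_force: 0.0
```

>>> drive_tool:
  deltas:
    - {"gripper":180,"offset":[0,0,0],"angular":[0,0,0]}
    - {"gripper":255,"offset":[0,0,0],"angular":[0,0,0]}
    - {"gripper":255,"offset":[0,0,0],"angular":[0,0,0]}
    - {"gripper":255,"offset":[0,0,0],"angular":[0,0,0]}
    - {"gripper":255,"offset":[0,0,0],"angular":[0,0,0]}
  grip_force: 40

```text
t: 11.0
eef_pos: [0.5256, -0.2576, 0.1793]
tool_rot: [-0.0, 0.752, 0.66, -0.0]
contact_force: [2.6, -1.6, 3.4]
gripper_width: 0.175
grasp_force: 39.2
```

```bash
python3 - <<'E'
from h import *
optics.read_camera("side");optics.read_camera("side")
st(); p,r=tcp(); print(np.degrees(np.arctan2(*r.as_matrix()[1::-1,1])))
E
```

```text
t 11.1 p [ 0.5256 -0.2576  0.1792] x [0.13  0.992 0.   ] y [ 0.992 -0.13  -0.001] z [-0.001  0.    -1.   ] 
q [-0.078  0.538  0.571  1.911 -0.394  0.806  0.576] F [ 2.8 -0.5  2.8] M [-0.08 -0.64 -0.02] w 0.177 gf 39.3
-7.46835430697881
```

```bash
python3 - <<'E'
from h import *
w=optics.read_camera("wrist");s=optics.read_camera("side");m=optics.camera_model("wrist")
u=proj(m,[.5262,-.2565,.13]);print(u)
x,y=int(u[0]),min(int(u[1]),420)
a=cv2.resize(w[y-60:y+60,x-60:x+60],(600,600),interpolation=cv2.INTER_CUBIC)
b=cv2.resize(s[270:330,380:420],(200,300),interpolation=cv2.INTER_CUBIC)
b2=cv2.resize(cv2.imread("pics/side0.png")[270:330,380:420],(200,300),interpolation=cv2.INTER_CUBIC)
cv2.imwrite("pics/g1.png",np.hstack([a,np.vstack([b,b2])]));cv2.imwrite("pics/g1w.png",w)
E
```

```text
[317.75682144 332.78351674]
```

View pics/g1.png

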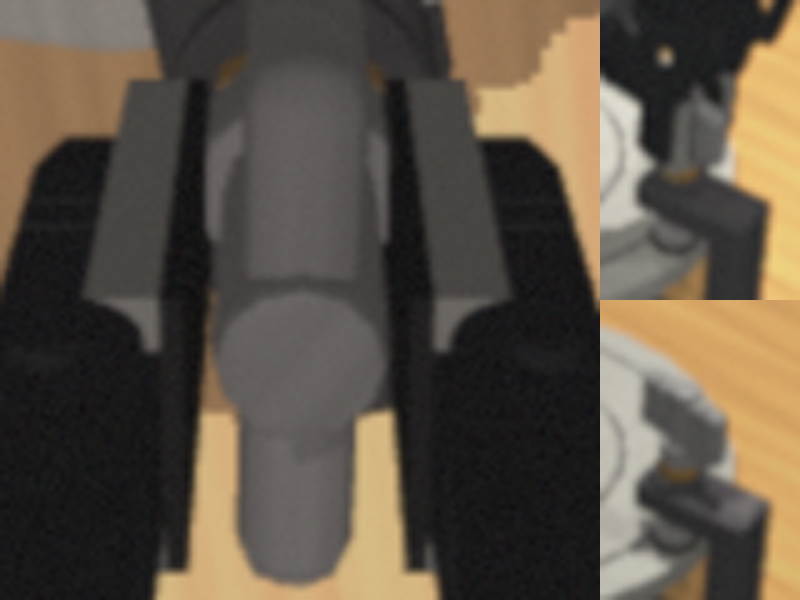

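The pads pinch the 15 mm hub with the wing bar between them, about 3 mm clear on each side. In the g1 crop the bar runs down column 300 between the pads at 200 and 395. Friction or the bar will drive the screw. I'll turn clockwise (+z tool) and watch the moment.

>>> drive_tool:
  deltas:
    - {"gripper":255,"offset":[0,0,0],"angular":[0,0,0.02]}
    - {"gripper":255,"offset":[0,0,0],"angular":[0,0,0.06]}
    - {"gripper":255,"offset":[0,0,0],"angular":[0,0,0.12]}
    - {"gripper":255,"offset":[0,0,0],"angular":[0,0,0.2]}
    - {"gripper":255,"offset":[0,0,0],"angular":[0,0,0.3]}
  grip_force: 60

```text
t: 11.7
eef_pos: [0.5253, -0.2576, 0.1792]
tool_rot: [-0.001, 0.825, 0.565, -0.0]
contact_force: [2.1, 0.2, 6.0]
gripper_width: 0.163
grasp_force: 58.6
```

```bash
cat >> h.py <<'E'
def turn():
    o=bot.get_obs(); p,r=tcp(); y=np.degrees(np.arctan2(*r.as_matrix()[1::-1,1]))
    print("t",round(o["t"],2),"yaw",round(y,2),"F",np.round(o["contact_force"],1),"M",np.round(o["torque"],3),"p",np.round(p,4),"tz",np.round(r.as_matrix()[:,2],3),"q",np.round(o["q"],2),"w",round(o["gripper_width"],3))
def look(ref=None):
    "wrist picture; slip of the wing in the picture against a reference, by best rotation/shift (ECC)"
    im=optics.read_camera("wrist"); g=cv2.cvtColor(im,cv2.COLOR_BGR2GRAY)[270:400,297:339]
    if ref is None: return im
    rg=cv2.cvtColor(cv2.imread(ref),cv2.COLOR_BGR2GRAY)[270:400,297:339]
    try:
        cc,W=cv2.findTransformECC(rg,g,np.eye(2,3,dtype=np.float32),cv2.MOTION_EUCLIDEAN); print("ecc",round(cc,3),"rot deg",round(np.degrees(np.arctan2(W[1,0],W[0,0])),2),"shift",np.round(W@[21,65,1]-[21,65],2))
    except cv2.error as e: print("ecc fail")
    print("rms",round(float(np.sqrt(np.mean((rg.astype(float)-g)**2))),2)); return im
E
python3 - <<'E'
from h import *
turn(); im=look("pics/g1w.png"); turn()
E
```

```text
t 11.7 yaw -21.13 F [2.1 0.2 6. ] M [-0.076 -0.404  0.067] p [ 0.5253 -0.2576  0.1792] tz [-0.001  0.001 -1.   ] q [-0.12  0.55  0.63  1.91 -0.44  0.82  0.38] w 0.163
ecc 0.967 rot deg 0.85 shift [-0.08  0.57]
rms 13.96
t 11.75 yaw -21.38 F [ 2.6 -0.9  7.7] M [-0.121 -0.351 -0.012] p [ 0.5253 -0.2576  0.1792] tz [-0.001  0.001 -1.   ] q [-0.12  0.56  0.64  1.91 -0.44  0.82  0.38] w 0.165
```

>>> drive_tool:
  deltas:
    - {"gripper":255,"offset":[0,0,0],"angular":[0,0,0.15]}
    - {"gripper":255,"offset":[0,0,0],"angular":[0,0,0.32]}
    - {"gripper":255,"offset":[0,0,0],"angular":[0,0,0.5]}
    - {"gripper":255,"offset":[0,0,0],"angular":[0,0,0.68]}
    - {"gripper":255,"offset":[0,0,0],"angular":[0,0,0.85]}

```text
t: 12.25
eef_pos: [0.5248, -0.257, 0.179]
tool_rot: [-0.001, 0.965, 0.263, -0.001]
contact_force: [0.9, 0.7, 8.7]
gripper_width: 0.169
grasp_force: 58.8
```

>>> drive_tool:
  deltas:
    - {"gripper":255,"offset":[0,0,0],"angular":[0,0,0.05]}
    - {"gripper":255,"offset":[0,0,0],"angular":[0,0,0.1]}
    - {"gripper":255,"offset":[0,0,0],"angular":[0,0,0.15]}
    - {"gripper":255,"offset":[0,0,0],"angular":[0,0,0.2]}
    - {"gripper":255,"offset":[0,0,0],"angular":[0,0,0.2]}

```text
t: 12.75
eef_pos: [0.5247, -0.2569, 0.179]
tool_rot: [-0.001, 0.982, 0.188, -0.001]
contact_force: [1.0, 2.2, 8.7]
gripper_width: 0.167
grasp_force: 58.9
```

```bash
python3 - <<'E'
from h import *
turn(); im=look("pics/g1w.png"); turn(); turn()
E
```

```text
t 12.75 yaw -68.29 F [1.  2.2 8.7] M [ 0.474 -0.048 -0.006] p [ 0.5247 -0.2569  0.179 ] tz [-0.003  0.002 -1.   ] q [-0.26  0.63  0.85  1.92 -0.62  0.87 -0.28] w 0.167
ecc 0.969 rot deg 0.78 shift [-0.56 -0.36]
rms 19.77
t 12.8 yaw -68.24 F [0.9 1.1 9. ] M [ 0.418 -0.051  0.007] p [ 0.5247 -0.2569  0.179 ] tz [-0.003  0.002 -1.   ] q [-0.26  0.63  0.85  1.92 -0.62  0.87 -0.28] w 0.169
t 12.8 yaw -68.24 F [0.9 1.1 9. ] M [ 0.418 -0.051  0.007] p [ 0.5247 -0.2569  0.179 ] tz [-0.003  0.002 -1.   ] q [-0.26  0.63  0.85  1.92 -0.62  0.87 -0.28] w 0.169
```

>>> drive_tool:
  deltas:
    - {"gripper":255,"offset":[0,0,0],"angular":[0,0,0.08]}
    - {"gripper":255,"offset":[0,0,0],"angular":[0,0,0.16]}
    - {"gripper":255,"offset":[0,0,0],"angular":[0,0,0.24]}
    - {"gripper":255,"offset":[0,0,0],"angular":[0,0,0.3]}
    - {"gripper":255,"offset":[0,0,0],"angular":[0,0,0.3]}

```text
t: 13.3
eef_pos: [0.5247, -0.2567, 0.1789]
tool_rot: [-0.002, 0.997, 0.072, -0.001]
contact_force: [0.8, 2.6, 9.2]
gripper_width: 0.165
grasp_force: 59.0
```

```bash
python3 - <<'E'
from h import *
turn(); im=look("pics/g1w.png"); turn()
E
```

```text
t 13.3 yaw -81.8 F [0.8 2.6 9.2] M [ 0.701 -0.042  0.011] p [ 0.5247 -0.2567  0.1789] tz [-0.003  0.003 -1.   ] q [-0.3   0.66  0.91  1.92 -0.67  0.9  -0.47] w 0.165
ecc 0.954 rot deg 0.83 shift [-0.77 -0.05]
rms 21.77
t 13.35 yaw -81.74 F [0.7 3.3 9.7] M [ 0.602 -0.012 -0.058] p [ 0.5247 -0.2566  0.1789] tz [-0.003  0.003 -1.   ] q [-0.3   0.66  0.91  1.92 -0.67  0.9  -0.47] w 0.163
```

>>> drive_tool:
  deltas:
    - {"gripper":255,"offset":[0,0,0],"angular":[0,0,0.08]}
    - {"gripper":255,"offset":[0,0,0],"angular":[0,0,0.16]}
    - {"gripper":255,"offset":[0,0,0],"angular":[0,0,0.24]}
    - {"gripper":255,"offset":[0,0,0],"angular":[0,0,0.3]}
    - {"gripper":255,"offset":[0,0,0],"angular":[0,0,0.3]}

```text
t: 13.85
eef_pos: [0.5242, -0.2565, 0.1789]
tool_rot: [-0.002, 0.999, -0.046, -0.002]
contact_force: [-2.7, 3.3, 12.0]
gripper_width: 0.168
grasp_force: 58.9
```

```bash
python3 - <<'E'
from h import *
turn(); im=look("pics/g1w.png"); turn()
E
```

```text
t 13.85 yaw -95.25 F [-2.7  3.3 12. ] M [0.85  0.45  0.383] p [ 0.5242 -0.2565  0.1789] tz [-0.004  0.004 -1.   ] q [-0.33  0.69  0.97  1.93 -0.72  0.92 -0.66] w 0.168
ecc 0.827 rot deg -1.08 shift [-0.14  1.12]
rms 30.24
t 13.9 yaw -95.18 F [-2.   4.  12.2] M [0.866 0.361 0.424] p [ 0.5242 -0.2564  0.1789] tz [-0.004  0.004 -1.   ] q [-0.33  0.69  0.97  1.93 -0.72  0.92 -0.66] w 0.164
```

Mz has jumped from about 0 to 0.42 Nm after about 88° in all, so the screw is seated and the pads are slipping slightly on the hub. I'll unwind in small steps to find where the torque drops.

>>> drive_tool:
  deltas:
    - {"gripper":255,"offset":[0,0,0],"angular":[0,0,-0.02]}
    - {"gripper":255,"offset":[0,0,0],"angular":[0,0,-0.02]}

```text
t: 14.1
eef_pos: [0.5241, -0.2565, 0.1789]
tool_rot: [-0.002, 0.999, -0.037, -0.002]
contact_force: [-2.5, 3.1, 11.4]
gripper_width: 0.166
grasp_force: 58.8
```

```bash
python3 - <<'E'
from h import *
im=look(); turn(); cv2.imwrite("pics/seat.png",im); r=cv2.imread("pics/g1w.png")
for n,i in(("ref",r),("now",im)):
    g=cv2.cvtColor(i,cv2.COLOR_BGR2GRAY)
    for row in(300,315,365,380): print(n,row,g[row,294:342].tolist())
E
```

```text
t 14.15 yaw -94.27 F [-2.2  3.  12.2] M [0.806 0.396 0.28 ] p [ 0.5242 -0.2565  0.1789] tz [-0.004  0.004 -1.   ] q [-0.33  0.69  0.96  1.93 -0.72  0.92 -0.65] w 0.161
ref 300 [23, 22, 26, 31, 60, 83, 92, 100, 101, 101, 100, 88, 79, 83, 90, 91, 91, 93, 94, 95, 96, 96, 96, 96, 95, 94, 93, 93, 93, 91, 88, 88, 85, 85, 82, 73, 78, 90, 96, 85, 60, 33, 21, 20, 22, 37, 60, 70]
ref 315 [21, 22, 23, 34, 79, 96, 93, 78, 66, 64, 65, 70, 75, 84, 91, 90, 92, 93, 94, 95, 97, 97, 95, 95, 92, 93, 92, 93, 91, 90, 86, 87, 83, 83, 75, 68, 64, 65, 74, 87, 67, 32, 23, 23, 20, 20, 23, 39]
ref 365 [25, 58, 146, 181, 185, 185, 184, 181, 181, 176, 131, 83, 86, 93, 94, 95, 98, 100, 103, 104, 103, 104, 102, 103, 104, 104, 102, 98, 97, 95, 93, 90, 83, 100, 159, 185, 187, 187, 186, 185, 185, 179, 125, 49, 26, 30, 34, 33]
ref 380 [72, 148, 177, 180, 183, 184, 185, 186, 184, 180, 149, 107, 91, 91, 94, 96, 98, 99, 101, 103, 102, 101, 102, 104, 103, 101, 100, 95, 95, 95, 92, 88, 114, 163, 184, 188, 189, 189, 187, 187, 187, 185, 181, 132, 63, 32, 32, 34]
now 300 [47, 31, 41, 71, 94, 103, 107, 107, 108, 111, 112, 114, 116, 117, 117, 118, 122, 123, 122, 121, 118, 113, 114, 111, 111, 104, 97, 85, 78, 75, 75, 85, 101, 109, 113, 115, 113, 108, 92, 58, 31, 27, 28, 30, 58, 75, 80, 80]
now 315 [23, 25, 24, 22, 30, 59, 85, 98, 105, 105, 110, 111, 112, 113, 114, 115, 116, 117, 120, 121, 121, 121, 117, 115, 113, 112, 109, 103, 95, 86, 77, 74, 74, 72, 72, 70, 73, 97, 97, 64, 30, 26, 23, 25, 22, 34, 63, 76]
now 365 [36, 31, 33, 72, 119, 135, 138, 136, 137, 138, 137, 138, 135, 108, 85, 88, 93, 94, 98, 100, 101, 102, 104, 104, 103, 104, 104, 105, 104, 104, 101, 99, 99, 98, 94, 88, 79, 92, 171, 199, 160, 90, 39, 33, 37, 35, 36, 32]
now 380 [33, 46, 91, 125, 137, 144, 179, 197, 199, 199, 200, 200, 200, 200, 200, 194, 154, 104, 92, 93, 95, 96, 99, 101, 103, 102, 102, 103, 103, 105, 103, 102, 99, 99, 98, 96, 103, 154, 192, 201, 199, 163, 98, 46, 34, 37, 41, 50]
```

>>> drive_tool:
  deltas:
    - {"gripper":255,"offset":[0,0,0],"angular":[0,0,-0.02]}
    - {"gripper":255,"offset":[0,0,0],"angular":[0,0,-0.02]}

```text
t: 14.35
eef_pos: [0.5241, -0.2565, 0.1789]
tool_rot: [-0.002, 1.0, -0.029, -0.002]
contact_force: [-2.9, 3.7, 10.6]
gripper_width: 0.165
grasp_force: 58.8
```

```bash
python3 - <<'E'
from h import *
optics.read_camera("side"); turn()
E
```

```text
t 14.4 yaw -93.38 F [-1.7  2.8 11.5] M [0.725 0.373 0.294] p [ 0.5241 -0.2565  0.1789] tz [-0.004  0.004 -1.   ] q [-0.32  0.69  0.96  1.93 -0.71  0.92 -0.63] w 0.16
```

>>> drive_tool:
  deltas:
    - {"gripper":255,"offset":[0,0,0],"angular":[0,0,-0.03]}
    - {"gripper":255,"offset":[0,0,0],"angular":[0,0,-0.03]}

```text
t: 14.6
eef_pos: [0.5241, -0.2566, 0.1789]
tool_rot: [-0.002, 1.0, -0.018, -0.002]
contact_force: [-1.3, 3.5, 11.4]
gripper_width: 0.165
grasp_force: 58.8
```

```bash
cat > b.py <<'E'
from h import *
im=look(); turn(); g=cv2.cvtColor(im,cv2.COLOR_BGR2GRAY); s=cv2.cvtColor(cv2.imread("pics/seat.png"),cv2.COLOR_BGR2GRAY)
def edges(g,row): # bar: grey 85-107 run around col 320
    l=r=320
    while 84<=g[row,l-1]<=106:l-=1
    while 84<=g[row,r+1]<=106:r+=1
    return l,r
print([(row,edges(g,row),edges(s,row)) for row in(362,368,374,380)])
E
python3 b.py
```

```text
t 14.65 yaw -92.05 F [-1.6  3.1 10.8] M [0.8   0.36  0.196] p [ 0.5241 -0.2566  0.1789] tz [-0.004  0.004 -1.   ] q [-0.32  0.68  0.95  1.93 -0.71  0.92 -0.61] w 0.165
[(362, (306, 327), (307, 328)), (368, (307, 329), (308, 329)), (374, (308, 329), (309, 331)), (380, (310, 328), (311, 330))]
```

>>> drive_tool:
  deltas:
    - {"gripper":255,"offset":[0,0,0],"angular":[0,0,-0.03]}
    - {"gripper":255,"offset":[0,0,0],"angular":[0,0,-0.03]}

```text
t: 14.85
eef_pos: [0.5241, -0.2566, 0.1789]
tool_rot: [-0.002, 1.0, -0.006, -0.002]
contact_force: [-1.7, 3.7, 11.3]
gripper_width: 0.164
grasp_force: 58.8
```

```bash
python3 b.py
```

```text
t 14.9 yaw -90.73 F [-1.6  4.1 10.8] M [0.766 0.289 0.08 ] p [ 0.5241 -0.2567  0.1789] tz [-0.004  0.004 -1.   ] q [-0.32  0.68  0.95  1.93 -0.7   0.91 -0.6 ] w 0.169
[(362, (307, 328), (307, 328)), (368, (308, 328), (308, 329)), (374, (307, 328), (309, 331)), (380, (309, 327), (311, 330))]
```

>>> drive_tool:
  deltas:
    - {"gripper":255,"offset":[0,0,0],"angular":[0,0,-0.03]}
    - {"gripper":255,"offset":[0,0,0],"angular":[0,0,-0.03]}

```text
t: 15.1
eef_pos: [0.5241, -0.2567, 0.1789]
tool_rot: [-0.002, 1.0, 0.006, -0.002]
contact_force: [-0.9, 3.1, 11.6]
gripper_width: 0.163
grasp_force: 58.8
```

```bash
python3 b.py
```

```text
t 15.15 yaw -89.38 F [-2.5  3.  10.7] M [0.717 0.34  0.056] p [ 0.5241 -0.2567  0.1789] tz [-0.004  0.004 -1.   ] q [-0.31  0.68  0.94  1.93 -0.7   0.91 -0.58] w 0.169
[(362, (307, 328), (307, 328)), (368, (306, 328), (308, 329)), (374, (307, 328), (309, 331)), (380, (309, 327), (311, 330))]
```

Zero torque falls near yaw −90°. From there I'll back off a quarter turn counter-clockwise, to tool yaw 0.

>>> drive_tool:
  deltas:
    - {"gripper":255,"offset":[0,0,0],"angular":[0,0,-0.12]}
    - {"gripper":255,"offset":[0,0,0],"angular":[0,0,-0.27]}
    - {"gripper":255,"offset":[0,0,0],"angular":[0,0,-0.42]}
    - {"gripper":255,"offset":[0,0,0],"angular":[0,0,-0.57]}
    - {"gripper":255,"offset":[0,0,0],"angular":[0,0,-0.7]}

```text
t: 15.65
eef_pos: [0.5243, -0.2575, 0.1791]
tool_rot: [-0.001, 0.96, 0.279, -0.001]
contact_force: [-0.3, 0.2, 8.9]
gripper_width: 0.167
grasp_force: 58.6
```

```bash
python3 b.py
```

```text
t 15.7 yaw -57.38 F [1.1 0.2 7.4] M [ 0.034 -0.085  0.021] p [ 0.5242 -0.2576  0.1791] tz [-0.003  0.002 -1.   ] q [-0.23  0.61  0.8   1.92 -0.58  0.86 -0.13] w 0.163
[(362, (306, 328), (307, 328)), (368, (307, 328), (308, 329)), (374, (307, 329), (309, 331)), (380, (309, 327), (311, 330))]
```

>>> drive_tool:
  deltas:
    - {"gripper":255,"offset":[0,0,0],"angular":[0,0,-0.12]}
    - {"gripper":255,"offset":[0,0,0],"angular":[0,0,-0.27]}
    - {"gripper":255,"offset":[0,0,0],"angular":[0,0,-0.42]}
    - {"gripper":255,"offset":[0,0,0],"angular":[0,0,-0.57]}
    - {"gripper":255,"offset":[0,0,0],"angular":[0,0,-0.7]}

```text
t: 16.2
eef_pos: [0.525, -0.2581, 0.1793]
tool_rot: [-0.0, 0.849, 0.529, -0.001]
contact_force: [2.7, -2.2, 7.3]
gripper_width: 0.168
grasp_force: 58.5
```

```bash
python3 b.py; python3 -c "
from h import *
turn()"
```

```text
t 16.25 yaw -25.88 F [ 1.8 -1.   6.2] M [-0.247 -0.491 -0.052] p [ 0.525  -0.2582  0.1794] tz [-0.001  0.    -1.   ] q [-0.14  0.56  0.66  1.91 -0.46  0.82  0.32] w 0.169
[(362, (307, 327), (307, 328)), (368, (308, 329), (308, 329)), (374, (320, 320), (309, 331)), (380, (320, 321), (311, 330))]
t 16.25 yaw -25.88 F [ 1.8 -1.   6.2] M [-0.247 -0.491 -0.052] p [ 0.525  -0.2582  0.1794] tz [-0.001  0.    -1.   ] q [-0.14  0.56  0.66  1.91 -0.46  0.82  0.32] w 0.169
```

Wing to hand stays fixed in the picture, so there is no slip. 25.9° remain, which is 0.575 units.

>>> drive_tool:
  deltas:
    - {"gripper":255,"offset":[0,0,0],"angular":[0,0,-0.14]}
    - {"gripper":255,"offset":[0,0,0],"angular":[0,0,-0.3]}
    - {"gripper":255,"offset":[0,0,0],"angular":[0,0,-0.45]}
    - {"gripper":255,"offset":[0,0,0],"angular":[0,0,-0.57]}
    - {"gripper":255,"offset":[0,0,0],"angular":[0,0,-0.57]}

```text
t: 16.75
eef_pos: [0.5257, -0.2582, 0.1794]
tool_rot: [0.0, 0.711, 0.703, -0.0]
contact_force: [4.4, -2.1, 6.2]
gripper_width: 0.164
grasp_force: 58.8
```

```bash
python3 b.py; python3 - <<'E'
from h import *
im=look(); turn(); g=cv2.cvtColor(im,cv2.COLOR_BGR2GRAY)
for row in (365,380): print(row,g[row,294:342].tolist())
# tumbler still at home: foot disc in the top view (light clay colour), against h1-type expectation
t=optics.read_camera("top"); s=optics.read_camera("side"); cv2.imwrite("pics/end_t.png",t);cv2.imwrite("pics/end_s.png",s)
for a in ("mug","bowl","jar"): pass
s0=cv2.imread("pics/side0.png")
for n,(u,v,w,h) in dict(mug=(455,305,70,60),bowl=(362,222,50,35),jar=(215,180,38,40),pink=(295,222,45,32),yellow=(183,270,50,35)).items(): print(n,np.abs(s0[v:v+h,u:u+w].astype(int)-s[v:v+h,u:u+w]).mean().round(1))
E
```

```text
t 16.8 yaw -0.85 F [ 3.7 -2.   6.4] M [-0.557 -0.975  0.022] p [ 0.5257 -0.2582  0.1794] tz [ 0. -0. -1.] q [-0.06  0.53  0.54  1.91 -0.37  0.8   0.67] w 0.164
[(362, (308, 328), (307, 328)), (368, (309, 329), (308, 329)), (374, (309, 329), (309, 331)), (380, (311, 329), (311, 330))]
t 16.85 yaw -0.89 F [ 4.5 -2.1  5.5] M [-0.529 -0.907  0.082] p [ 0.5257 -0.2582  0.1794] tz [ 0. -0. -1.] q [-0.06  0.53  0.54  1.91 -0.37  0.8   0.67] w 0.162
365 [32, 28, 34, 92, 155, 178, 180, 179, 178, 178, 177, 177, 176, 146, 103, 88, 92, 94, 96, 99, 101, 102, 103, 102, 103, 102, 104, 103, 104, 101, 99, 96, 95, 94, 91, 85, 83, 129, 169, 178, 140, 77, 34, 30, 31, 34, 29, 28]
380 [29, 52, 117, 165, 181, 182, 181, 179, 177, 177, 177, 181, 186, 186, 184, 162, 126, 100, 92, 93, 96, 99, 100, 102, 103, 101, 103, 101, 102, 103, 102, 99, 94, 95, 93, 94, 116, 157, 178, 182, 179, 147, 87, 41, 33, 36, 41, 43]
mug 14.0
bowl 41.1
jar 16.1
pink 15.6
yellow 13.6
```

```bash
python3 - <<'E'
from h import *
im=look(); turn()
for n,i in(("seat",cv2.imread("pics/seat.png")),("now",im)):
    g=cv2.cvtColor(i,cv2.COLOR_BGR2GRAY)
    for row in (295,300,308,315): print(n,row,g[row,306:330].tolist())
    # hub disc + bar lines: edge orientation of bar flanks at the near end
    gx=cv2.Sobel(cv2.GaussianBlur(g,(5,5),1).astype(np.float32),cv2.CV_32F,1,0)
    L=[];Rr=[];rows=np.arange(364,382)
    for row in rows:
        a=gx[row]; L.append(302+np.argmin(a[302:316])); Rr.append(324+np.argmax(a[324:336]))
    print(n,"left",np.round(np.polyfit(rows-373,L,1),3),"right",np.round(np.polyfit(rows-373,Rr,1),3))
E
```

```text
t 17.0 yaw -0.89 F [ 3.7 -1.6  6.4] M [-0.571 -0.937  0.022] p [ 0.5257 -0.2582  0.1794] tz [-0.    -0.001 -1.   ] q [-0.06  0.53  0.54  1.91 -0.37  0.8   0.67] w 0.165
seat 295 [114, 117, 118, 120, 122, 122, 121, 118, 116, 114, 114, 112, 107, 98, 89, 82, 77, 83, 112, 117, 111, 101, 90, 81]
seat 300 [116, 117, 117, 118, 122, 123, 122, 121, 118, 113, 114, 111, 111, 104, 97, 85, 78, 75, 75, 85, 101, 109, 113, 115]
seat 308 [113, 115, 117, 117, 118, 119, 120, 123, 119, 118, 115, 115, 111, 111, 106, 98, 88, 79, 74, 74, 72, 72, 71, 71]
seat 315 [112, 113, 114, 115, 116, 117, 120, 121, 121, 121, 117, 115, 113, 112, 109, 103, 95, 86, 77, 74, 74, 72, 72, 70]
seat left [2.14000e-01 3.08496e+02] right [1.10000e-02 3.31617e+02]
now 295 [93, 94, 94, 95, 96, 95, 95, 95, 96, 94, 94, 93, 92, 90, 88, 88, 84, 83, 78, 72, 77, 92, 98, 92]
now 300 [93, 92, 94, 94, 95, 96, 94, 95, 93, 94, 95, 95, 94, 89, 90, 86, 84, 84, 78, 73, 68, 75, 86, 95]
now 308 [90, 92, 92, 94, 94, 96, 95, 95, 93, 94, 94, 94, 92, 91, 89, 89, 87, 85, 81, 77, 71, 64, 65, 65]
now 315 [91, 91, 93, 93, 93, 95, 94, 96, 93, 93, 94, 93, 92, 91, 89, 89, 86, 87, 83, 78, 72, 65, 63, 65]
now left [1.42000e-01 3.08071e+02] right [-1.70000e-02  3.31103e+02]
```

The wing turned 2.6° relative to the hand between the seated picture and now. That puts its travel from the seat at about 91°, in line with the torque-based 89°, so I'm handing in.

```bash
python3 -c "
from station import bot
print(bot.hand_in())"
```

```text
the job is handed in; nothing more can be done
None
```

The tumbler is upside down over the chuck with its rim on the wheel and released, and the thumbscrew was seated, backed off about a quarter turn (measured 89–91°) and is still gripped; the job is handed in at 17 s, and I never drove at the bowl, mug or jar, though the last before/after image check on them was inconclusive.

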